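# Load and lock the die tray of a press brake's tool changer

## Robot

A 6-joint arm with a two-finger parallel gripper is mounted at the origin on the work surface. World frame = base frame: x ahead of the robot, y to its left, z up, the work surface at z = 0. Lengths are in mm, angles in degrees, forces in N, time in s.
With the tool pointing down it reaches from about 350 to 800 mm from the base axis. Payload 7.3 kg.
Tool frame: the origin (TCP) lies at the very end of the fingers, on their centre line; the grasp point (between the pads) lies 19 mm behind it; z points along the fingers, y is the line along which they close (so a half turn about z gives the same grasp; the last joint's range is limited). The gripper opens to 85 mm and grips with 20 to 120 N. Pads are 22 mm wide; open, the fingers measure 114 mm over their backs; the gripper's body (76 mm by 85 mm) begins 54 mm behind the grasp point. The pads swing forward as they close: fully open they stand 13 mm farther back than shut.
Start: joints at [57.926, 19.595, 87.324, -0, 73.075, -8.365], TCP at [211.086, 480.715, 231.322] pointing down, gripper open.
Joint ranges: [-145.02, 145.02], [-44.19, 115.74], [2.07, 154.8], [-57.11, 237.11], [16.16, 152.29], [-177.93, 177.93]. Speed limits (degrees/s): [147.25, 147.25, 180, 180, 180, 180].

## Interface

Orientations are given as a 3x3 rotation matrix whose columns are the frame's x, y, z axes.
In Python, from bench import monitor, eyes, r gives the robot as it stands.
- The arm moves only by the tool arm_command, never from a script. Its arguments are lists of equal length, an entry for each row: "dp": the shift along the tool's x, y, z as a fraction of full scale, a list of three; "turn": the turn, a rotation vector about the tool's x, y, z as a fraction of full scale, a list of three. A call has 1 to 10 rows; each row is the pose to reach, as a shift and turn from the pose commanded when the call began, along the tool's axes at that moment, turning the shorter way round; what a row does not reach only later rows make up. Full scale, the value 1, is 0.25 m for a shift and 2 pi rad for a turn. A row lasts 1/8 s, in which the tool goes at most 62.5 mm and 10.7 degrees, less where a joint would pass 70% of its speed; a pose out of reach is approached as far as the arm can. A call with a number of a shift or a turn outside -1 to 1 is refused whole. A call with a gripper value outside its range is refused whole. "jaw" is the opening, from 0 (shut) to 1 (fully open), set as the call begins (left out, the last holds). The fingers move at their own pace and stop on an object; the grip force is fixed at half the most. Time passes only in rows, so rows that repeat a pose let the fingers close. It gives the time, the measured TCP pose, the force, the opening and the grip force at its end, in the units of the state.
- monitor.read_state(): the state, without advancing time (a new reading comes with each control period).
- eyes.snapshot(name): name is "scene" or "top"; returns the picture (480x640x3 uint8, red, green, blue); there is no depth.
- eyes.camera_params(name): a dict with "vertical_fov" (degrees; the focal length in pixels is half the picture's height over the tangent of half this angle, whatever the lens; pixels are square), "cx", "cy" (the principal point, pixels), "k1" (the pictures are not rectified: a ray, as slopes to the right and down, at radius r is drawn at 1 + k1 r^2 times it, then the intrinsics apply), "R" (3x3) and "t" (3): a world point X has camera coordinates R X + t. Camera axes: x right, y down, z forward; pixel columns grow to the right and rows downward; lengths in mm; the calibration is good to about 2 mm. A picture is of the moment at which its call begins. camera_params takes no time and is no camera call.
- r.job_done(): hands the job in; it is judged then, once.
The state is a dict: "t": time; "joint_pos": joint angles; "dq": joint speeds; "joint_torque": joint torques, N m; "position": TCP position; "tool_rot": TCP orientation; "wrist_force": force on the tool from outside, world axes, zero at the start; "wrist_torque": the same for the moment, N m; "grip_width": finger opening in mm; "gripper_force": force on a finger pad.
Only numpy, scipy, OpenCV 4.12 (cv2) and the standard library are available. Lean on these libraries where they do the work, as an engineer would, in place of code of your own. Each camera call takes 0.05 s, during which the arm holds its last target. There are 200 camera calls.

## Task

Load the red die tray of the press brake: first turn the black spring-return selector on the grey operator box anticlockwise to its stop, keep it there for about a second and let it spring back; then flip up the cam lever to free the tray's sliding stop and draw it back, and stand every die segment from the bench upright in the tray, in any order, in one straight row from the fixed end block with all V grooves lined up on the robot's side. Slide the stop up so that the row is tight with no gaps, flip the lever fully down to lock it, and last turn the selector clockwise to its stop, keep it there for about a second and let it spring back. Leave the other things on the bench where they are.

Things in the scene. Friction and masses are not known exactly. Their poses are not given: they have to be found in the camera images.
- die25: one die segment, 25 mm long (along its y), 36 mm thick (along its x), 45 mm tall, dark steel block of about 262 g with square corners; origin at the centre of its underside, z up. A dark V groove 14 mm wide and 7 mm deep runs along its top, off centre: 8 mm towards its -x face, so -x is the groove side. Starts standing upright on the bench, or is absent (None).
- die30: one die segment, 30 mm long (along its y), 36 mm thick (along its x), 45 mm tall, dark steel block of about 315 g with square corners; origin at the centre of its underside, z up. A dark V groove 14 mm wide and 7 mm deep runs along its top, off centre: 8 mm towards its -x face, so -x is the groove side. Starts standing upright on the bench, or is absent (None).
- die40: one die segment, 40 mm long (along its y), 36 mm thick (along its x), 45 mm tall, dark steel block of about 420 g with square corners; origin at the centre of its underside, z up. A dark V groove 14 mm wide and 7 mm deep runs along its top, off centre: 8 mm towards its -x face, so -x is the groove side. Starts standing upright on the bench, or is absent (None).
- die45: one die segment, 45 mm long (along its y), 36 mm thick (along its x), 45 mm tall, dark steel block of about 472 g with square corners; origin at the centre of its underside, z up. A dark V groove 14 mm wide and 7 mm deep runs along its top, off centre: 8 mm towards its -x face, so -x is the groove side. Starts standing upright on the bench, or is absent (None).
- die55: one die segment, 55 mm long (along its y), 36 mm thick (along its x), 45 mm tall, dark steel block of about 578 g with square corners; origin at the centre of its underside, z up. A dark V groove 14 mm wide and 7 mm deep runs along its top, off centre: 8 mm towards its -x face, so -x is the groove side. Starts standing upright on the bench, or is absent (None).
- tray: red tray fixed to the bench, base 100 x 330 x 8 mm, long along its y; origin at the centre of its underside. Dies stand on its floor, 8 mm above the bench, between two 5 mm walls 40 mm apart, tops 20 mm above the bench, centred on tray x = 0 (2 mm play each side). Its -x side faces the robot. A steel end block 40 mm wide, top 50 mm above the bench, closes the -y end.
- tray_end (a point): point on the floor of the trough (8 mm above the bench) in the middle of the fixed end block's face, where the row begins; axes as the tray, the row runs along +y
- tray_front (a point): top of the trough wall on the robot's side, middle of its length (22.5 mm from the trough's centre line)
- stop (a joint): sliding stop, aluminium block 36 mm wide (x), 58 mm long (y), top 45 mm above the bench: distance in m from the end block's face to the stop's face, 0 to 0.215 (drawn back); starts too close for the row. Lever up: 3 N moves it, plus up to 14 N for a row of dies; lever down: clamped, not to be forced. It can be slid by the raised lever's grip and stays where it is left.
- stop_face (a point): middle of the stop's face that meets the dies, at the trough floor (8 mm above the bench); axes as the tray
- lever (a joint): cam lever on the stop, rad: 0 = down, locked (points to the tray's -x, towards the robot, 8 degrees above level); 1.5 = up, free (94 degrees above level; its end stop). It turns about the tray's y axis through lever_hinge; the cam bears below about 0.8 rad (1 to 3 N at the grip). It stays where it is left.
- lever_hinge (a point): axis of the cam lever, 38 mm behind the stop's face and 52 mm above the bench; it travels with the stop
- lever_grip (a point): centre of the black barrel grip (20 mm in diameter, 24 mm long, lying across the lever along the tray's y) at the end of the lever's 9 mm thick steel stem, 70 mm from the hinge; about 62 mm above the bench when down and 122 mm when up. Its flat ends can be pinched from above, fingers closing along the tray's y.
- opbox: grey operator box fixed to the bench, 120 (x) x 190 (y) x 65 mm high; origin at the centre of its underside, -x side towards the robot. The selector stands 45 mm towards its +y from the centre; a red emergency stop button (not to be used, fixed, top 93 mm above the bench) 50 mm towards its -y.
- selector (a joint): angle of the selector in rad, 0 at rest in the middle, positive clockwise seen from above; stops at -0.87 and +0.87. A spring of 0.25 Nm per rad returns it to 0 when let go.
- selector_grip (a point): on the selector's upright turning axis, 98 mm above the bench, 10 mm below the top of its bar: a black bar handle 42 mm long (along this point's x, and the box's x when at rest), 14 mm thick (y) and 30 mm tall, on a 42 mm disc whose top is 80 mm above the bench; a white line on top points to the box's +x at rest
- wrench: bystander, to be left where it is: open-ended wrench; origin at the centre of its underside
- tape: bystander, to be left where it is: yellow tape measure; origin at the centre of its underside
- bracket: bystander, to be left where it is: bent plate bracket; origin at the centre of its underside
- oil: bystander, to be left where it is: oil bottle; origin at the centre of its underside
- batten: bystander, to be left where it is: wooden batten; origin at the centre of its underside
- clamp: bystander, to be left where it is: locking clamp; origin at the centre of its underside
- square: bystander, to be left where it is: steel square; origin at the centre of its underside
- grease: bystander, to be left where it is: grease tin; origin at the centre of its underside
Not all that is in view belongs to the job. Leave any green look-alike of the die55 alone.

How it is judged (in metres and radians):
On the way, in this order (a step that is already met when the one before it is completed fails the run):
1. the selector is turned anticlockwise to its stop and kept there (value of joint selector below -0.78 rad), for 0.5 s.
2. the selector has sprung back to the middle (value of joint selector above -0.12 rad), for 0.2 s.
3. the cam lever is flipped up, freeing the stop (value of joint lever above 1 rad), for 0.1 s.
4. all dies stand in one tight row between end block and stop, grooves on the robot's side, and the lever is down (x of die25 in the frame of tray between -0.004 and 0.004 m and z of die25 in the frame of tray between 0.005 and 0.011 m and angle between each of die25, die30, die40, die45, die55's own z axis and vertical below 0.06 rad and angle between the y axis of each of die25, die30, die40, die45, die55 and the y axis of tray, either way round below 0.1 rad and x of tray_front in the frame of die25 below 0 m and (y of tray_end in the frame of die25 between -0.0155 and 0 m or y of die30 in the frame of die25 between -0.0305 and 0 m or y of die40 in the frame of die25 between -0.0355 and 0 m or y of die45 in the frame of die25 between -0.038 and 0 m or y of die55 in the frame of die25 between -0.043 and 0 m) and x of die30 in the frame of tray between -0.004 and 0.004 m and z of die30 in the frame of tray between 0.005 and 0.011 m and x of tray_front in the frame of die30 below 0 m and (y of tray_end in the frame of die30 between -0.018 and 0 m or y of die25 in the frame of die30 between -0.0305 and 0 m or y of die40 in the frame of die30 between -0.038 and 0 m or y of die45 in the frame of die30 between -0.0405 and 0 m or y of die55 in the frame of die30 between -0.0455 and 0 m) and x of die40 in the frame of tray between -0.004 and 0.004 m and z of die40 in the frame of tray between 0.005 and 0.011 m and x of tray_front in the frame of die40 below 0 m and (y of tray_end in the frame of die40 between -0.023 and 0 m or y of die25 in the frame of die40 between -0.0355 and 0 m or y of die30 in the frame of die40 between -0.038 and 0 m or y of die45 in the frame of die40 between -0.0455 and 0 m or y of die55 in the frame of die40 between -0.0505 and 0 m) and x of die45 in the frame of tray between -0.004 and 0.004 m and z of die45 in the frame of tray between 0.005 and 0.011 m and x of tray_front in the frame of die45 below 0 m and (y of tray_end in the frame of die45 between -0.0255 and 0 m or y of die25 in the frame of die45 between -0.038 and 0 m or y of die30 in the frame of die45 between -0.0405 and 0 m or y of die40 in the frame of die45 between -0.0455 and 0 m or y of die55 in the frame of die45 between -0.053 and 0 m) and x of die55 in the frame of tray between -0.004 and 0.004 m and z of die55 in the frame of tray between 0.005 and 0.011 m and x of tray_front in the frame of die55 below 0 m and (y of tray_end in the frame of die55 between -0.0305 and 0 m or y of die25 in the frame of die55 between -0.043 and 0 m or y of die30 in the frame of die55 between -0.0455 and 0 m or y of die40 in the frame of die55 between -0.0505 and 0 m or y of die45 in the frame of die55 between -0.053 and 0 m) and (y of stop_face in the frame of die25 between 0 and 0.0155 m or y of stop_face in the frame of die30 between 0 and 0.018 m or y of stop_face in the frame of die40 between 0 and 0.023 m or y of stop_face in the frame of die45 between 0 and 0.0255 m or y of stop_face in the frame of die55 between 0 and 0.0305 m) and value of joint lever below 0.2 rad), for 0.2 s.
5. the selector is turned clockwise to its stop and kept there (value of joint selector above 0.78 rad), for 0.5 s.
At the end, for the whole second after the job is handed in: Every present die upright on the tray floor, within 4 mm of its centre line and 0.1 rad of its direction, grooves to the robot's side; gaps from end block through the row to the stop at most 3 mm; lever below 0.2 rad; selector within 0.12 rad of the middle; all at rest (all of step 4 and value of joint selector between -0.12 and 0.12 rad and linear speed of each of die25, die30, die40, die45, die55 below 0.02 m/s); the robot touches nothing.
It fails at once if another thing on the bench is pushed more than 5 cm from its place (distance of any of wrench, tape, bracket, oil, batten, clamp, square, grease from where it was at the start of the episode above 0.05 m).
Of die25, die30, die40, die45, die55 only 3 to 4 are there at a start; the rules pass over those that are not, and their reading is None.
At some moment in a run one of die25, die30, die40, die45, die55 may be knocked a few centimetres aside while the robot is not near it.
It also fails if it takes over 200 s, if anything falls off the work surface, if the arm or the gripper's body presses on something with over 40 N, if the wrist force passes 120 N, or if a joint passes its speed limit or range.

## Working session

There is one attempt and no reset: what is moved stays moved. The work goes in short steps, Python scripts to look and compute and a tool call to move; the robot and the scene stay as the last step left them, time stands still between calls to the robot, and variables do not carry over. Pictures are saved under pics/ and viewed, at most 14 in all, crops included, and the job is handed in when it is done.

Besides the shell and the picture viewer there is one more tool, called after "Call:" by a JSON object that holds its "fn" and its "kwargs", one argument or row to a line. arm_command: Moves the arm, as the interface text tells. Its arguments: {"type":"object","properties":{"dp":{"type":"array"},"turn":{"type":"array"},"jaw":{"type":"number"}},"required":["dp","turn"]}

```bash
ls; mkdir -p pics
python3 - <<'E'
from bench import monitor, eyes, r
import cv2, numpy as np
for n in("scene","top"):
    im=eyes.snapshot(n); cv2.imwrite(f"pics/{n}0.png",im[:,:,::-1]); np.save(f"pics/{n}0.npy",im)
    p=eyes.camera_params(n); print({k:np.round(v,4).tolist() for k,v in p.items()})
s=monitor.read_state(); print(s['position'],np.round(s['tool_rot'],3),s['t'],s['grip_width'])
E
```

```text
pics
{'vertical_fov': 42.8418, 'cx': 329.6377, 'cy': 234.2577, 'k1': 0.0038, 'R': [[-0.886, 0.4635, -0.011], [0.3887, 0.7296, -0.5627], [-0.2528, -0.5028, -0.8266]], 't': [486.5279, -185.2058, 1776.0593]}
{'vertical_fov': 53.2125, 'cx': 317.1672, 'cy': 234.913, 'k1': -0.1244, 'R': [[0.024, -0.9996, 0.0138], [-0.9902, -0.0257, -0.137], [0.1373, -0.0104, -0.9905]], 't': [21.4052, 586.9709, 1291.759]}
[210.87625069 480.38335172 230.70378917] [[-0.916  0.402 -0.001]
 [ 0.402  0.916 -0.001]
 [ 0.    -0.001 -1.   ]] 0.1 85.43580247675904
```

View pics/top0.png

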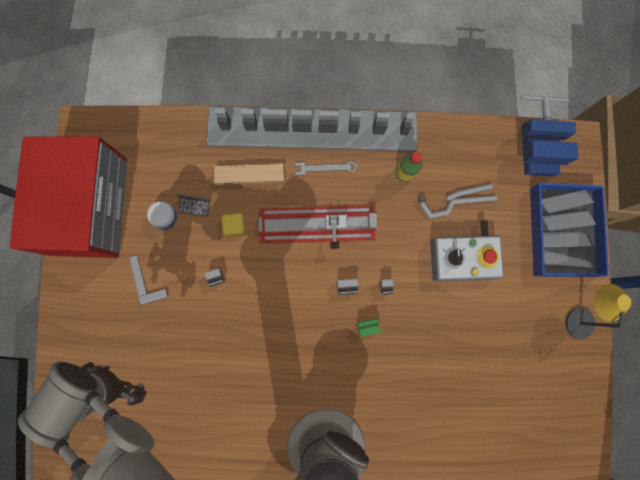

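View pics/scene0.png

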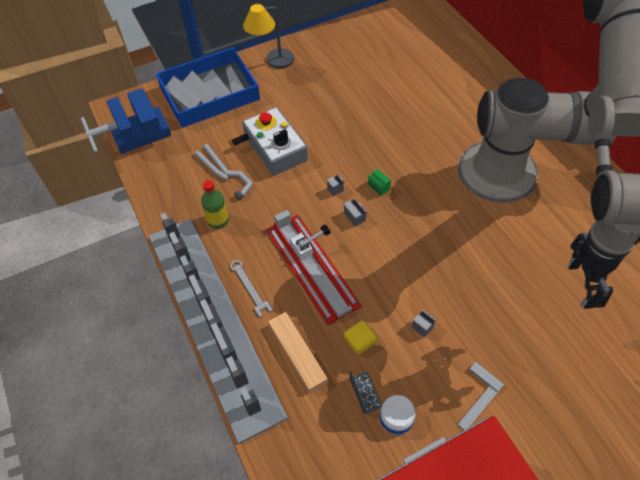

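The views show three loose dies (top view about (347,287), (387,286), (214,277)). The green look-alike is at (369,328), the tray at cols 259-377, row 222, the lever grip at (335,244), and the selector at (456,257). Next: helpers and zoomed crops.

```bash
cat > h.py <<'E'
from bench import monitor, eyes, r
import cv2, numpy as np
def P(n):
    p=eyes.camera_params(n); f=240/np.tan(np.radians(p['vertical_fov'])/2)
    return f,p['cx'],p['cy'],p['k1'],np.array(p['R']),np.array(p['t'])
def ray(n,u,v):
    f,cx,cy,k,R,t=P(n); d=np.array([(u-cx)/f,(v-cy)/f]); s=d.copy()
    for _ in range(20): s=d/(1+k*(s@s))
    return -R.T@t, R.T@np.array([s[0],s[1],1])
def onz(n,u,v,z):
    o,d=ray(n,u,v); return o+d*(z-o[2])/d[2]
def proj(n,X):
    f,cx,cy,k,R,t=P(n); c=R@np.array(X,float)+t; s=c[:2]/c[2]; s=s*(1+k*(s@s)); return s*f+[cx,cy]
def tri(uv1,uv2):
    o1,d1=ray("scene",*uv1); o2,d2=ray("top",*uv2)
    a=np.linalg.lstsq(np.stack([d1,-d2],1),o2-o1,rcond=None)[0]; A=o1+a[0]*d1; B=o2+a[1]*d2
    return (A+B)/2, np.linalg.norm(A-B)
def crop(im,x0,y0,w,h,k):
    return cv2.resize(im[y0:y0+h,x0:x0+w],None,fx=k,fy=k,interpolation=cv2.INTER_CUBIC)
E
python3 - <<'E'
from h import *
T=np.load('pics/top0.npy');S=np.load('pics/scene0.npy')
# top crops: tray (250..390,195..260), dies, box
a=crop(T,250,195,133,60,6); b=crop(T,330,270,67,75,4); c=crop(T,195,262,33,75,4); d=crop(T,425,228,90,75,4)
row=np.hstack([b,c,d[:, :]]); row=np.pad(row,((0,0),(0,max(0,800-row.shape[1])),(0,0)))[:,:800]
a=np.pad(a[:300],((0,300-min(300,a.shape[0])),(0,800-a.shape[1]),(0,0))) if a.shape[0]<300 else np.pad(a[:300],((0,0),(0,800-a.shape[1]),(0,0)))
cv2.imwrite('pics/z1.png',np.vstack([a,row])[:,:,::-1])
a=crop(S,255,200,110,125,4.8); b=crop(S,320,165,75,62,3.5); c=crop(S,405,305,37,37,3.5); d=crop(S,228,100,75,75,3.5)
im=np.zeros((600,800,3),np.uint8); im[:600,:528]=a
for y,q in((0,b),(217,c),(337,d)): im[y:y+q.shape[0],530:530+q.shape[1]]=q
cv2.imwrite('pics/z2.png',im[:,:,::-1])
E
```

```text
(no output)
```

View pics/z1.png

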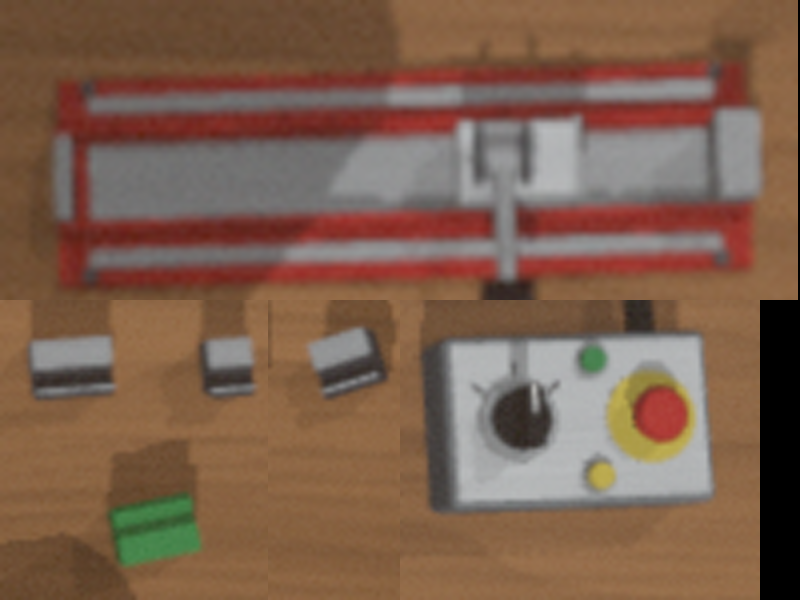

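View pics/z2.png

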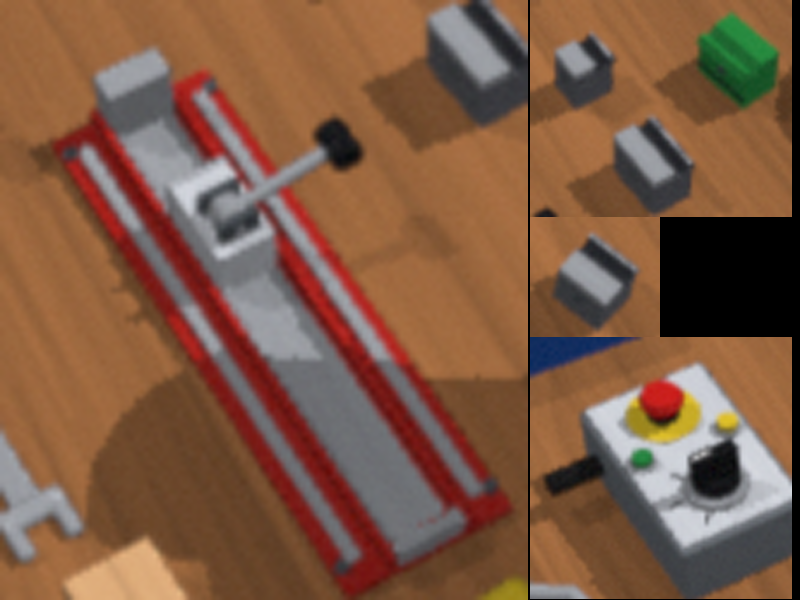

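The crops show a die at top px (347,287), long (about 20 px), one at (387,286), short, and one at (214,277), turned about 15-20°. All grooves face the robot. The tray and box are nearly axis-aligned, with the selector bar slightly turned. Now numeric measurement.

```bash
cat > m.py <<'E'
from h import *
def dies(T,boxes,z=45):
    o,_=ray("top",300,200); o=o
    hi=T.astype(int); out=[]
    for (x,y,w,h) in boxes:
        c=hi[y:y+h,x:x+w]; m=((c[...,0]-c[...,2])<22).astype(np.uint8)
        m8=cv2.resize(m*255,None,fx=4,fy=4,interpolation=cv2.INTER_LINEAR)>127
        cs,_=cv2.findContours(m8.astype(np.uint8),cv2.RETR_EXTERNAL,cv2.CHAIN_APPROX_NONE)
        q=max(cs,key=cv2.contourArea)[:,0,:]
        W=np.array([onz("top",(a+.5)/4-.5+x,(b+.5)/4-.5+y,z)[:2] for a,b in q],np.float32)
        (cx,cy),(a,b),an=cv2.minAreaRect(W)
        an=an%90
        if an>45: an-=90; a,b=b,a     # a along ~x, b along ~y
        if an<-45: an+=90
        sh=(o[:2]-[cx,cy])*z/o[2]; th=np.radians(an); ex=np.array([np.cos(th),np.sin(th)]); ey=np.array([-ex[1],ex[0]])
        s=np.array([sh@ex,sh@ey]); ctr=np.array([cx,cy])-sh/2
        out.append((ctr.round(1),round(a-abs(s[0]),1),round(b-abs(s[1]),1),round(an,1)))
    return out
if __name__=="__main__":
    T=np.load('pics/top0.npy');S=np.load('pics/scene0.npy')
    for d in dies(T,[(333,274,28,26),(376,274,24,24),(200,262,28,28)]): print(d)
    for n,I,bx in(("top",T,(250,198,135,55)),("scene",S,(255,200,110,125))):
        x,y,w,h=bx; c=I.astype(int)[y:y+h,x:x+w]; m=((c[...,0]>1.9*c[...,1])&(c[...,0]>1.9*c[...,2])&(c[...,0]>60)).astype(np.uint8)
        m=cv2.morphologyEx(m,cv2.MORPH_CLOSE,np.ones((3,3)))
        cs,_=cv2.findContours(m,cv2.RETR_LIST,cv2.CHAIN_APPROX_NONE); q=np.vstack([k for k in cs if len(k)>6])[:,0,:]+[x,y]
        W=np.array([onz(n,a,b,8)[:2] for a,b in q],np.float32); print(n,"tray",cv2.minAreaRect(W))
    # hand-read pixels: selector, lever grip, box corners (top view z=65), stop, end block
    k=lambda a,b,x0,y0,s:(x0+(a+.5)/s-.5,y0+(b+.5)/s-.5)
    for nm,u,v,z in (("boxTL",442,340,65),("boxTR",700,337,65),("boxBL",455,508,65),("boxBR",712,495,65),("sel disc c",522,418,80),("lineA",532,385,108),("lineB",534,412,108)):
        print(nm,onz("top",*k(u-400,v-300,425,228,4),z).round(1))
    for nm,u,v,z in (("endTL",716,112,50),("endBL",718,195,50),("stopTL",460,122,45),("stopBL",458,195,45),("stopTR",582,122,45),("stopBR",580,200,45)):
        print(nm,onz("top",*k(u,v,250,195,6),z).round(1))
    print("grip",tri(k(338,143,255,200,4.8),(335,244.5)))
    for nm,u,v,z in (("stopface a",228,272,45),("stopface b",272,250,45),("stop top far",168,190,45),("stop top far",222,160,45),("end face top",105,100,50),("end face top",172,68,50)):
        print("S",nm,onz("scene",*k(u,v,255,200,4.8),z).round(1))
    for nm,u,v,z in (("bar end",690,452,108),("bar end",738,444,108),("disc",714,488,80)):
        print("S",nm,onz("scene",*k(u-530,v-337,228,100,3.5),z).round(1))
E
python3 m.py
```

```text
(array([446.3, -51.6]), np.float64(40.1), np.float64(54.6), 6.0)
(array([ 449.7, -159.8]), np.float64(39.1), np.float64(28.5), 1.1)
(array([462.9, 320.2]), np.float64(35.8), np.float64(40.1), 20.1)
top tray ((622.805419921875, 37.25483703613281), (102.6376724243164, 326.6020812988281), 3.153716564178467)
scene tray ((624.071044921875, 39.257965087890625), (103.35941314697266, 340.6364440917969), 3.1140358448028564)
boxTL [ 583.7 -288.9   65. ]
boxTR [ 590.5 -473.4   65. ]
boxBL [ 468.3 -297.2   65. ]
boxBR [ 480.4 -479.3   65. ]
sel disc c [ 529.5 -340.    80. ]
lineA [ 549.  -338.6  108. ]
lineB [ 530.9 -339.8  108. ]
endTL [ 649.5 -106.5   50. ]
endBL [ 610.6 -107.8   50. ]
stopTL [642.5  12.1  45. ]
stopBL [608.2  12.3  45. ]
stopTR [644.  -44.6  45. ]
stopBR [607.3 -44.2  45. ]
grip (array([556.95284153, -12.19751747,  62.68780347]), np.float64(2.6140664057390177))
S stopface a [640.8  24.3  45. ]
S stopface b [613.8  22.9  45. ]
S stop top far [646.4 -38.2  45. ]
S stop top far [611.8 -42.1  45. ]
S end face top [ 652.5 -105.5   50. ]
S end face top [ 610.3 -107.8   50. ]
S bar end [ 545.5 -346.3  108. ]
S bar end [ 507.7 -336.   108. ]
S disc [ 535.9 -326.3   80. ]
```

```bash
cat > go.py <<'E'
# usage: go.py x,y,z,H ...  -> rows from the present pose (tool down, H = heading of tool y, deg)
import sys, json
from h import *
from scipy.spatial.transform import Rotation as Ro
s=monitor.read_state(); p=np.array(s['position']); R=np.array(s['tool_rot'])
print("t %.2f"%s['t'],p.round(1),"H %.1f"%np.degrees(np.arctan2(R[1,1],R[0,1])),"F",np.round(s['wrist_force'],1),"w %.1f gf %.1f"%(s['grip_width'],s['gripper_force']),"j1,6",np.round(np.array(s['joint_pos'])[[0,5]],0))
dp=[];tn=[]
for a in sys.argv[1:]:
    x,y,z,H=map(float,a.split(',')); h=np.radians(H); c,q=np.cos(h),np.sin(h)
    G=np.array([[-q,c,0],[c,q,0],[0,0,-1]])
    dp.append((R.T@(np.array([x,y,z])-p)/250).round(3).tolist()); tn.append((Ro.from_matrix(R.T@G).as_rotvec()/(2*np.pi)).round(4).tolist())
print(json.dumps(dp)); print(json.dumps(tn))
E
python3 go.py 380,290,230,20 420,100,230,-20 528.5,-340,200,-87
```

```text
t 0.10 [210.9 480.4 230.7] H 66.3 F [-0.1  0.7  0.6] w 85.4 gf 0.0 j1,6 [58. -8.]
[[-0.926, -0.425, 0.003], [-1.378, -1.057, 0.004], [-2.483, -2.494, 0.126]]
[[-0.0002, 0.0001, 0.1286], [-0.0002, 0.0001, 0.2397], [-0.0001, 0.0003, 0.4258]]
```

Call:
{"fn": "arm_command", "kwargs": {
  "dp": [
    [-1,-0.6,0],
    [-1,-0.6,0],
    [-1,-1,0],
    [-1,-1,0],
    [-1,-1,0],
    [-1,-1,0],
    [-1,-1,0],
    [-1,-1,0]
  ],
  "turn": [
    [0,0,0.2],
    [0,0,0.2],
    [0,0,0.2],
    [0,0,0.2],
    [0,0,0.2],
    [0,0,0.2],
    [0,0,0.2],
    [0,0,0.2]
  ]
}}

```text
t: 1.1
position: [339.5, 150.8, 231.2]
tool_rot: [[0.1, 0.995, -0.0], [0.995, -0.1, 0.0], [0.0, -0.0, -1.0]]
wrist_force: [0.1, -0.1, 1.3]
grip_width: 85.4
gripper_force: 0.0
```

```bash
python3 go.py 440,0,220,-47 528.5,-340,180,-87
```

```text
t 1.10 [339.5 150.8 231.2] H -5.7 F [ 0.1 -0.1  1.3] w 85.4 gf 0.0 j1,6 [12. 18.]
[[-0.56, 0.46, 0.045], [-1.878, 0.949, 0.204]]
[[-0.0001, 0.0, 0.1146], [-0.0001, 0.0, 0.2257]]
```

Call:
{"fn": "arm_command", "kwargs": {
  "dp": [
    [-0.95,0.48,0.1],
    [-0.95,0.48,0.1],
    [-0.95,0.48,0.1],
    [-0.95,0.48,0.1],
    [-0.95,0.48,0.1],
    [-0.95,0.48,0.1],
    [-0.95,0.48,0.1],
    [-0.95,0.48,0.1]
  ],
  "turn": [
    [0,0,0.2257],
    [0,0,0.2257],
    [0,0,0.2257],
    [0,0,0.2257],
    [0,0,0.2257],
    [0,0,0.2257],
    [0,0,0.2257],
    [0,0,0.2257]
  ],
  "jaw": 0.5
}}

```text
t: 2.1
position: [435.4, -96.2, 205.9]
tool_rot: [[0.999, 0.054, -0.001], [0.054, -0.999, 0.0], [-0.001, -0.0, -1.0]]
wrist_force: [0.1, 0.2, -0.1]
grip_width: 42.8
gripper_force: 0.0
```

```bash
python3 go.py 528.5,-340,150,-87 528.5,-340,86,-87
```

```text
t 2.10 [435.4 -96.2 205.9] H -86.9 F [ 0.1  0.2 -0.1] w 42.8 gf 0.0 j1,6 [-22.  65.]
[[0.32, 0.994, 0.223], [0.32, 0.994, 0.479]]
[[-0.0001, 0.0001, 0.0002], [-0.0001, 0.0001, 0.0002]]
```

Call:
{"fn": "arm_command", "kwargs": {
  "dp": [
    [0.32,0.994,0.22],
    [0.32,0.994,0.22],
    [0.32,0.994,0.22],
    [0.32,0.994,0.22],
    [0.32,0.994,0.22],
    [0.32,0.994,0.22],
    [0.32,0.994,0.33],
    [0.32,0.994,0.4],
    [0.32,0.994,0.48],
    [0.32,0.994,0.48]
  ],
  "turn": [
    [0,0,0],
    [0,0,0],
    [0,0,0],
    [0,0,0],
    [0,0,0],
    [0,0,0],
    [0,0,0],
    [0,0,0],
    [0,0,0],
    [0,0,0]
  ]
}}

```text
t: 3.35
position: [527.6, -339.1, 84.9]
tool_rot: [[0.998, 0.055, -0.003], [0.055, -0.998, 0.002], [-0.003, -0.003, -1.0]]
wrist_force: [-1.6, 1.1, 0.2]
grip_width: 42.7
gripper_force: 0.0
```

```bash
python3 go.py 528.5,-340,86,-87
python3 - <<'E'
from h import *
S=eyes.snapshot("scene");T=eyes.snapshot("top")
cv2.imwrite('pics/sel.png',np.hstack([crop(S,220,90,100,100,4),crop(T,415,210,100,100,4)])[:,:,::-1])
E
```

```text
t 3.35 [ 527.6 -339.1   84.9] H -86.9 F [-1.6  1.1  0.2] w 42.7 gf 0.0 j1,6 [-40.  47.]
[[0.003, 0.004, -0.004]]
[[-0.0004, 0.0004, 0.0004]]
```

View pics/sel.png

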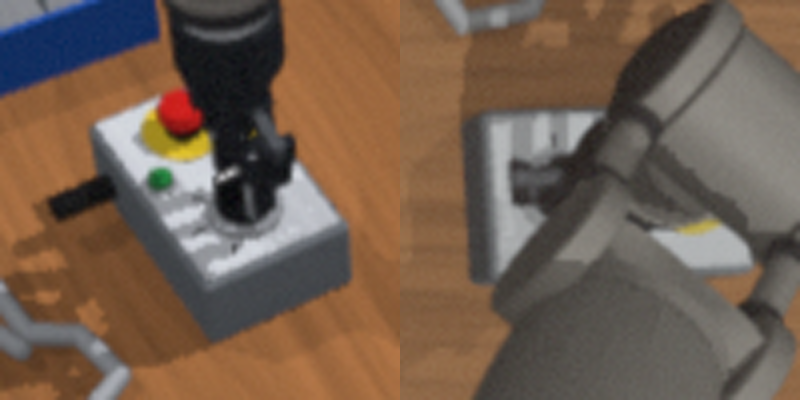

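The picture shows the bar between the open fingers above the disc. Closing and turning anticlockwise.

Call:
{"fn": "arm_command", "kwargs": {
  "dp": [
    [0,0,0],
    [0,0,0],
    [0,0,0],
    [0,0,0],
    [0,0,0],
    [0,0,0]
  ],
  "turn": [
    [0,0,0],
    [0,0,0],
    [0,0,0],
    [0,0,0],
    [0,0,-0.02],
    [0,0,-0.04]
  ],
  "jaw": 0
}}

```text
t: 4.2
position: [528.7, -340.1, 87.6]
tool_rot: [[0.953, 0.304, 0.001], [0.304, -0.953, 0.001], [0.001, -0.0, -1.0]]
wrist_force: [-1.1, 4.9, 6.4]
grip_width: 12.5
gripper_force: 59.6
```

```bash
python3 go.py; python3 -c "
from h import *
s=monitor.read_state();print(s['wrist_torque'])"
```

```text
t 4.20 [ 528.7 -340.1   87.6] H -72.3 F [-1.1  4.9  6.4] w 12.5 gf 59.6 j1,6 [-40.  33.]
[]
[]
[ 0.68994271  0.09074099 -0.04776111]
```

Call:
{"fn": "arm_command", "kwargs": {
  "dp": [
    [0,0,0],
    [0,0,0],
    [0,0,0],
    [0,0,0],
    [0,0,0],
    [0,0,0],
    [0,0,0],
    [0,0,0],
    [0,0,0],
    [0,0,0]
  ],
  "turn": [
    [0,0,-0.025],
    [0,0,-0.05],
    [0,0,-0.075],
    [0,0,-0.1],
    [0,0,-0.104],
    [0,0,-0.104],
    [0,0,-0.104],
    [0,0,-0.104],
    [0,0,-0.104],
    [0,0,-0.104]
  ]
}}

```text
t: 5.45
position: [528.9, -340.1, 87.6]
tool_rot: [[0.578, 0.816, 0.002], [0.816, -0.578, 0.001], [0.002, 0.001, -1.0]]
wrist_force: [-0.2, 4.9, 5.5]
grip_width: 12.4
gripper_force: 62.9
```

```bash
python3 go.py; python3 -c "
from h import *
s=monitor.read_state();print(s['wrist_torque'])"
```

```text
t 5.45 [ 528.9 -340.1   87.6] H -35.3 F [-0.2  4.9  5.5] w 12.4 gf 62.9 j1,6 [-40.  -5.]
[]
[]
[ 0.82930041 -0.10054105 -1.1704345 ]
```

Call:
{"fn": "arm_command", "kwargs": {
  "dp": [
    [0,0,0],
    [0,0,0],
    [0,0,0],
    [0,0,0],
    [0,0,0],
    [0,0,0],
    [0,0,0],
    [0,0,0],
    [0,0,0],
    [0,0,0]
  ],
  "turn": [
    [0,0,0],
    [0,0,0],
    [0,0,0],
    [0,0,0.025],
    [0,0,0.05],
    [0,0,0.075],
    [0,0,0.1],
    [0,0,0.125],
    [0,0,0.144],
    [0,0,0.144]
  ]
}}

```text
t: 6.7
position: [528.7, -340.0, 87.6]
tool_rot: [[0.999, 0.051, 0.001], [0.051, -0.999, 0.001], [0.001, -0.001, -1.0]]
wrist_force: [-1.6, 5.6, 6.2]
grip_width: 12.6
gripper_force: 59.8
```

Call:
{"fn": "arm_command", "kwargs": {
  "dp": [
    [0,0,0],
    [0,0,0],
    [0,0,0],
    [0,0,-0.1],
    [0,0,-0.2],
    [0,0,-0.3],
    [0,0,-0.4]
  ],
  "turn": [
    [0,0,0],
    [0,0,0],
    [0,0,0],
    [0,0,0],
    [0,0,0],
    [0,0,0],
    [0,0,0]
  ],
  "jaw": 0.5
}}

```text
t: 7.58
position: [528.2, -341.0, 187.0]
tool_rot: [[0.999, 0.053, -0.0], [0.053, -0.999, 0.0], [-0.0, -0.0, -1.0]]
wrist_force: [-0.1, 0.3, 0.4]
grip_width: 42.9
gripper_force: 0.0
```

```bash
python3 go.py 557,-11.5,160,-87 557,-11.5,44,-87
```

```text
t 7.58 [ 528.2 -341.   187. ] H -87.0 F [-0.1  0.3  0.4] w 42.9 gf 0.0 j1,6 [-40.  47.]
[[0.185, -1.31, 0.108], [0.185, -1.31, 0.572]]
[[-0.0, 0.0, 0.0001], [-0.0, 0.0, 0.0001]]
```

Call:
{"fn": "arm_command", "kwargs": {
  "dp": [
    [0.1,-0.9,0],
    [0.1,-0.9,0],
    [0.1,-0.9,0],
    [0.1,-0.9,0],
    [0.1,-0.9,0],
    [0.1,-0.9,0]
  ],
  "turn": [
    [0,0,0],
    [0,0,0],
    [0,0,0],
    [0,0,0],
    [0,0,0],
    [0,0,0]
  ]
}}

```text
t: 8.32
position: [541.5, -115.4, 186.4]
tool_rot: [[0.999, 0.053, 0.0], [0.053, -0.999, -0.0], [0.0, 0.001, -1.0]]
wrist_force: [-0.1, -0.5, 0.0]
grip_width: 42.4
gripper_force: 0.0
```

```bash
python3 go.py 557,-11.5,130,-87 557,-11.5,44,-87
```

```text
t 8.32 [ 541.5 -115.4  186.4] H -87.0 F [-0.1 -0.5  0. ] w 42.4 gf 0.0 j1,6 [-20.  67.]
[[0.084, -0.412, 0.225], [0.084, -0.412, 0.569]]
[[0.0001, -0.0001, 0.0001], [0.0001, -0.0001, 0.0001]]
```

Call:
{"fn": "arm_command", "kwargs": {
  "dp": [
    [0.084,-0.412,0.2],
    [0.084,-0.412,0.2],
    [0.084,-0.412,0.2],
    [0.084,-0.412,0.3],
    [0.084,-0.412,0.4],
    [0.084,-0.412,0.5],
    [0.084,-0.412,0.57],
    [0.084,-0.412,0.57]
  ],
  "turn": [
    [0,0,0],
    [0,0,0],
    [0,0,0],
    [0,0,0],
    [0,0,0],
    [0,0,0],
    [0,0,0],
    [0,0,0]
  ]
}}

```text
t: 9.32
position: [556.4, -12.7, 42.9]
tool_rot: [[0.999, 0.051, -0.002], [0.051, -0.999, 0.0], [-0.002, -0.0, -1.0]]
wrist_force: [-0.0, -0.2, 0.7]
grip_width: 42.7
gripper_force: 0.0
```

Call:
{"fn": "arm_command", "kwargs": {
  "dp": [
    [0,0,0],
    [0,0,0],
    [0,0,0],
    [0,0,0]
  ],
  "turn": [
    [0,0,0],
    [0,0,0],
    [0,0,0],
    [0,0,0]
  ],
  "jaw": 0
}}

```text
t: 9.82
position: [557.2, -9.7, 44.8]
tool_rot: [[0.999, 0.052, 0.001], [0.052, -0.999, 0.002], [0.001, -0.002, -1.0]]
wrist_force: [-0.3, 7.7, -0.9]
grip_width: 22.6
gripper_force: 60.9
```

```bash
cat > arc.py <<'E'
import sys,subprocess,numpy as np
from h import monitor
a0,a1,n=map(float,sys.argv[1:4]); p=np.array(monitor.read_state()['position']); th=np.radians(3.1)
L=[]
for a in np.radians(np.linspace(a0,a1,int(n)+1)[1:]):
    d=70*(np.cos(np.radians(a0))-np.cos(a)); L.append("%.2f,%.2f,%.2f,-87"%(p[0]+d*np.cos(th),p[1]+d*np.sin(th),p[2]+70*(np.sin(a)-np.sin(np.radians(a0)))))
print(subprocess.run(["python3","go.py",*L],capture_output=True,text=True).stdout)
E
python3 arc.py 8 95 10
```

```text
t 9.82 [557.2  -9.7  44.8] H -87.0 F [-0.3  7.7 -0.9] w 22.6 gf 60.9 j1,6 [-9. 78.]
[[0.009, -0.0, -0.041], [0.024, -0.0, -0.081], [0.046, -0.0, -0.118], [0.072, -0.0, -0.151], [0.103, -0.001, -0.18], [0.138, -0.001, -0.204], [0.177, -0.001, -0.222], [0.217, -0.001, -0.234], [0.26, -0.001, -0.24], [0.302, -0.001, -0.24]]
[[-0.0003, -0.0002, -0.0], [-0.0003, -0.0002, -0.0], [-0.0003, -0.0002, -0.0], [-0.0003, -0.0002, -0.0], [-0.0003, -0.0002, -0.0], [-0.0003, -0.0002, -0.0], [-0.0003, -0.0002, -0.0], [-0.0003, -0.0002, -0.0], [-0.0003, -0.0002, -0.0], [-0.0003, -0.0002, -0.0]]
```

Call:
{"fn": "arm_command", "kwargs": {
  "dp": [
    [0.009,0,-0.041],
    [0.024,0,-0.081],
    [0.046,0,-0.118],
    [0.072,0,-0.151],
    [0.103,0,-0.18],
    [0.138,0,-0.204],
    [0.177,0,-0.222],
    [0.217,0,-0.234],
    [0.26,0,-0.24],
    [0.292,0,-0.24]
  ],
  "turn": [
    [0,0,0],
    [0,0,0],
    [0,0,0],
    [0,0,0],
    [0,0,0],
    [0,0,0],
    [0,0,0],
    [0,0,0],
    [0,0,0],
    [0,0,0]
  ]
}}

```text
t: 11.08
position: [629.9, -7.2, 105.1]
tool_rot: [[0.999, 0.053, -0.0], [0.053, -0.999, -0.0], [-0.0, 0.0, -1.0]]
wrist_force: [-7.9, 2.5, -0.2]
grip_width: 22.8
gripper_force: 58.7
```

```bash
python3 go.py
python3 - <<'E'
from h import *
S=eyes.snapshot("scene")
cv2.imwrite('pics/lev.png',crop(S,230,180,170,150,4)[:,:,::-1])
E
```

```text
t 11.07 [629.9  -7.2 105.1] H -87.0 F [-7.9  2.5 -0.2] w 22.8 gf 58.7 j1,6 [-8. 79.]
[]
[]
```

View pics/lev.png

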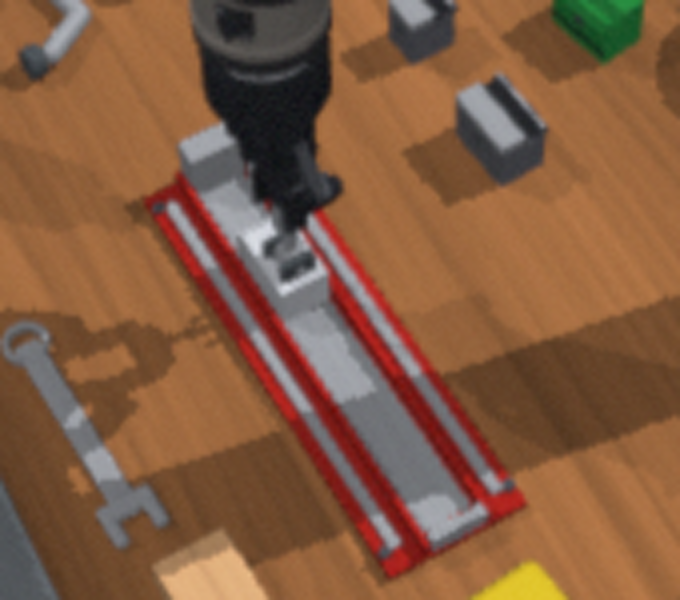

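Lever is upright in the grip. Drawing the stop back 140 mm along the trough.

Call:
{"fn": "arm_command", "kwargs": {
  "dp": [
    [-0.01,-0.07,0],
    [-0.01,-0.14,0],
    [-0.01,-0.21,0],
    [-0.01,-0.28,0],
    [-0.01,-0.35,0],
    [-0.01,-0.42,0],
    [-0.01,-0.49,0],
    [-0.01,-0.56,0],
    [-0.01,-0.56,0]
  ],
  "turn": [
    [0,0,0],
    [0,0,0],
    [0,0,0],
    [0,0,0],
    [0,0,0],
    [0,0,0],
    [0,0,0],
    [0,0,0],
    [0,0,0]
  ]
}}

```text
t: 12.25
position: [620.0, 136.1, 104.8]
tool_rot: [[0.999, 0.055, 0.002], [0.055, -0.999, 0.003], [0.002, -0.003, -1.0]]
wrist_force: [-1.8, 3.1, 6.6]
grip_width: 22.3
gripper_force: 60.1
```

```bash
python3 go.py
```

```text
t 12.25 [620.  136.1 104.8] H -86.9 F [-1.8  3.1  6.6] w 22.3 gf 60.1 j1,6 [ 5. 92.]
[]
[]
```

Call:
{"fn": "arm_command", "kwargs": {
  "dp": [
    [0,0,0],
    [0,0,0],
    [0,0,0],
    [0,0,-0.1],
    [0,0,-0.2],
    [0,0,-0.35]
  ],
  "turn": [
    [0,0,0],
    [0,0,0],
    [0,0,0],
    [0,0,0],
    [0,0,0],
    [0,0,0]
  ],
  "jaw": 0.5
}}

```text
t: 13.0
position: [619.2, 132.4, 191.0]
tool_rot: [[0.999, 0.052, -0.003], [0.052, -0.999, 0.0], [-0.003, -0.0, -1.0]]
wrist_force: [-0.1, 0.4, -0.3]
grip_width: 42.3
gripper_force: 0.0
```

```bash
python3 go.py 446.3,-51.6,150,6
```

```text
t 13.00 [619.2 132.4 191. ] H -87.0 F [-0.1  0.4 -0.3] w 42.3 gf 0.0 j1,6 [ 5. 92.]
[[-0.729, 0.699, 0.166]]
[[-0.0004, 0.0003, -0.2583]]
```

Run:
```python
from m import *
T=eyes.snapshot("top");S=eyes.snapshot("scene"); np.save('pics/t1.npy',T);np.save('pics/s1.npy',S)
for d in dies(T,[(333,274,28,26),(376,274,24,24),(200,262,28,28)]): print(d)
cv2.imwrite('pics/t1.png',np.vstack([crop(T,300,195,100,110,5)])[:,:,::-1])
```

```text
(array([446.2, -51.3]), np.float64(39.9), np.float64(54.7), 5.3)
(array([ 449.7, -159.8]), np.float64(39.1), np.float64(28.5), 1.1)
(array([462.6, 319.7]), np.float64(36.7), np.float64(39.3), 20.1)
```

View pics/t1.png

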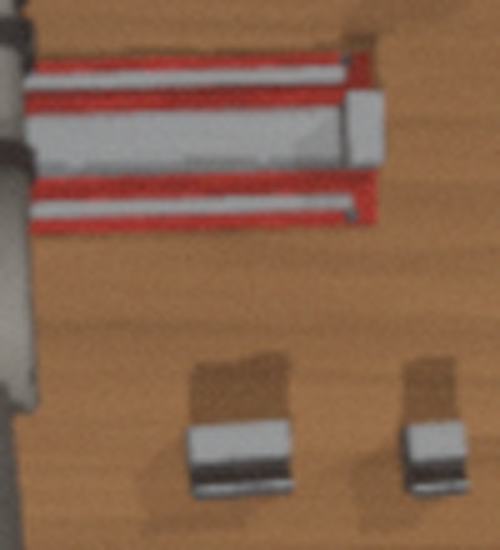

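The picture shows die 55 at top px ~(348,287) and the small die at (387,286), unmoved, with the trough empty. Going to die 55.

Call:
{"fn": "arm_command", "kwargs": {
  "dp": [
    [-0.3,0.3,0],
    [-0.73,0.7,0.1],
    [-0.73,0.7,0.1],
    [-0.73,0.7,0.1],
    [-0.73,0.7,0.1],
    [-0.73,0.7,0.1],
    [-0.73,0.7,0.1],
    [-0.73,0.7,0.2],
    [-0.73,0.7,0.3],
    [-0.73,0.7,0.4]
  ],
  "turn": [
    [0,0,-0.257],
    [0,0,-0.257],
    [0,0,-0.257],
    [0,0,-0.257],
    [0,0,-0.257],
    [0,0,-0.257],
    [0,0,-0.257],
    [0,0,-0.257],
    [0,0,-0.257],
    [0,0,-0.257]
  ],
  "jaw": 0.8
}}

```text
t: 14.35
position: [446.5, -51.8, 90.1]
tool_rot: [[-0.098, 0.995, -0.0], [0.995, 0.098, 0.0], [0.0, -0.0, -1.0]]
wrist_force: [0.0, -0.3, 0.5]
grip_width: 68.4
gripper_force: 0.0
```

```bash
python3 go.py 446.3,-51.6,16,5.5
```

```text
t 14.35 [446.5 -51.8  90.1] H 5.6 F [ 0.  -0.3  0.5] w 68.4 gf 0.0 j1,6 [-16. -22.]
[[0.001, -0.001, 0.297]]
[[-0.0, -0.0, 0.0003]]
```

Call:
{"fn": "arm_command", "kwargs": {
  "dp": [
    [0,0,0.1],
    [0,0,0.2],
    [0,0,0.27],
    [0,0,0.297],
    [0,0,0.297]
  ],
  "turn": [
    [0,0,0],
    [0,0,0],
    [0,0,0],
    [0,0,0],
    [0,0,0]
  ]
}}

```text
t: 14.98
position: [446.6, -51.8, 16.8]
tool_rot: [[-0.097, 0.995, -0.001], [0.995, 0.097, 0.0], [0.0, -0.001, -1.0]]
wrist_force: [-0.7, -0.3, 0.5]
grip_width: 67.9
gripper_force: 0.0
```

Call:
{"fn": "arm_command", "kwargs": {
  "dp": [
    [0,0,0],
    [0,0,0],
    [0,0,0],
    [0,0,0],
    [0,0,0],
    [0,0,0]
  ],
  "turn": [
    [0,0,0],
    [0,0,0],
    [0,0,0],
    [0,0,0],
    [0,0,0],
    [0,0,0]
  ],
  "jaw": 0
}}

```text
t: 15.72
position: [447.2, -51.9, 17.9]
tool_rot: [[-0.097, 0.995, 0.001], [0.995, 0.097, -0.0], [-0.001, 0.001, -1.0]]
wrist_force: [-2.1, 0.1, 5.2]
grip_width: 35.2
gripper_force: 61.3
```

```bash
python3 go.py
```

```text
t 15.72 [447.2 -51.9  17.9] H 5.6 F [-2.1  0.1  5.2] w 35.2 gf 61.3 j1,6 [-16. -22.]
[]
[]
```

```bash
python3 go.py 447,-52,80,5.6 629.6,-75.5,80,3.1 629.6,-75.5,45,3.1
```

```text
t 15.72 [447.2 -51.9  17.9] H 5.6 F [-2.1  0.1  5.2] w 35.2 gf 61.3 j1,6 [-16. -22.]
[[-0.0, -0.001, -0.249], [-0.165, 0.717, -0.248], [-0.165, 0.717, -0.108]]
[[0.0002, 0.0001, -0.0001], [0.0002, 0.0001, 0.0069], [0.0002, 0.0001, 0.0069]]
```

Call:
{"fn": "arm_command", "kwargs": {
  "dp": [
    [0,0,-0.12],
    [0,0,-0.25],
    [-0.03,0.15,-0.25],
    [-0.07,0.3,-0.25],
    [-0.1,0.45,-0.25],
    [-0.14,0.6,-0.25],
    [-0.165,0.717,-0.25],
    [-0.165,0.717,-0.17],
    [-0.165,0.717,-0.108],
    [-0.165,0.717,-0.108]
  ],
  "turn": [
    [0,0,0],
    [0,0,0],
    [0,0,0.007],
    [0,0,0.007],
    [0,0,0.007],
    [0,0,0.007],
    [0,0,0.007],
    [0,0,0.007],
    [0,0,0.007],
    [0,0,0.007]
  ]
}}

```text
t: 16.98
position: [627.3, -75.0, 41.8]
tool_rot: [[-0.053, 0.999, -0.005], [0.999, 0.053, 0.001], [0.002, -0.005, -1.0]]
wrist_force: [-0.4, 0.4, -6.2]
grip_width: 34.9
gripper_force: 62.9
```

```bash
python3 go.py 629.6,-75.5,26,3.1;  python3 - <<'E'
from h import *
T=eyes.snapshot("top");S=eyes.snapshot("scene")
cv2.imwrite('pics/h1.png',np.hstack([crop(S,240,190,100,140,4),crop(T,325,190,80,112,5)])[:,:,::-1])
E
```

```text
t 16.98 [627.3 -75.   41.8] H 3.0 F [-0.4  0.4 -6.2] w 34.9 gf 62.9 j1,6 [-14. -17.]
[[-0.003, 0.01, 0.063]]
[[-0.0008, -0.0003, -0.0002]]
```

View pics/h1.png

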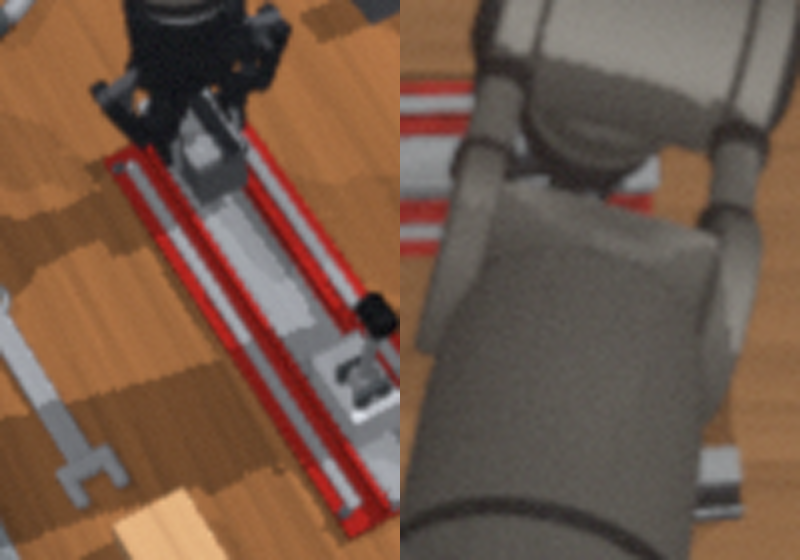

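The die hangs just above the trough, squarely over it (scene crop ~(215,170)), and the lever is upright at the drawn-back stop. Lowering.

Call:
{"fn": "arm_command", "kwargs": {
  "dp": [
    [0,0.01,0],
    [0,0.01,0.02],
    [0,0.01,0.03],
    [0,0.01,0.04],
    [0,0.01,0.05],
    [0,0.01,0.06],
    [0,0.01,0.06]
  ],
  "turn": [
    [0,0,0],
    [0,0,0],
    [0,0,0],
    [0,0,0],
    [0,0,0],
    [0,0,0],
    [0,0,0]
  ]
}}

```text
t: 17.95
position: [631.6, -75.3, 28.7]
tool_rot: [[-0.053, 0.999, -0.001], [0.999, 0.053, 0.0], [0.0, -0.001, -1.0]]
wrist_force: [-0.4, 0.5, -6.1]
grip_width: 34.6
gripper_force: 63.1
```

```bash
python3 go.py 629.6,-75.5,26,3.1
```

```text
t 17.95 [631.6 -75.3  28.7] H 3.0 F [-0.4  0.5 -6.1] w 34.6 gf 63.1 j1,6 [-14. -17.]
[[-0.0, -0.008, 0.011]]
[[-0.0001, -0.0, -0.0002]]
```

Call:
{"fn": "arm_command", "kwargs": {
  "dp": [
    [0,-0.004,0.006],
    [0,-0.004,0.012],
    [0,-0.004,0.016],
    [0,-0.004,0.016]
  ],
  "turn": [
    [0,0,0],
    [0,0,0],
    [0,0,0],
    [0,0,0]
  ]
}}

```text
t: 18.45
position: [630.7, -75.4, 26.0]
tool_rot: [[-0.053, 0.999, 0.0], [0.999, 0.053, -0.0], [-0.0, 0.0, -1.0]]
wrist_force: [-5.3, 1.8, 4.4]
grip_width: 35.0
gripper_force: 64.1
```

```bash
python3 go.py
```

```text
t 18.45 [630.7 -75.4  26. ] H 3.0 F [-5.3  1.8  4.4] w 35.0 gf 64.1 j1,6 [-14. -17.]
[]
[]
```

Call:
{"fn": "arm_command", "kwargs": {
  "dp": [
    [-0.008,0,0],
    [-0.014,0,0],
    [-0.02,0,0],
    [-0.02,0,0]
  ],
  "turn": [
    [0,0,0],
    [0,0,0],
    [0,0,0],
    [0,0,0]
  ]
}}

```text
t: 18.95
position: [632.0, -79.3, 26.0]
tool_rot: [[-0.053, 0.999, 0.002], [0.999, 0.053, 0.001], [0.001, 0.002, -1.0]]
wrist_force: [-0.0, 5.5, 2.5]
grip_width: 34.8
gripper_force: 64.2
```

Call:
{"fn": "arm_command", "kwargs": {
  "dp": [
    [0,0,0],
    [0,0,0],
    [0,0,-0.1],
    [0,0,-0.2],
    [0,0,-0.3],
    [0,0,-0.35]
  ],
  "turn": [
    [0,0,0],
    [0,0,0],
    [0,0,0],
    [0,0,0],
    [0,0,0],
    [0,0,0]
  ],
  "jaw": 0.65
}}

```text
t: 19.7
position: [631.8, -80.8, 114.1]
tool_rot: [[-0.053, 0.999, 0.003], [0.999, 0.053, -0.001], [-0.001, 0.003, -1.0]]
wrist_force: [-0.9, -0.8, 1.1]
grip_width: 55.5
gripper_force: 0.0
```

```bash
cat > snap.py <<'E'
from m import *
import sys
T=eyes.snapshot("top"); np.save('pics/last.npy',T)
for b in sys.argv[1:]: print(dies(T,[tuple(map(int,b.split(',')))]))
E
python3 snap.py 376,274,24,24 200,262,28,28; python3 go.py 449.7,-159.8,110,2 449.7,-159.8,16,2
```

```text
[(array([ 451. , -154.2]), np.float64(64.1), np.float64(39.8), 0.6)]
[(array([463. , 319.9]), np.float64(35.8), np.float64(39.1), 20.1)]
t 19.75 [632.2 -80.9 115.2] H 3.0 F [ 0.1 -0.1  1.4] w 55.7 gf 0.0 j1,6 [-14. -17.]
[[-0.277, -0.746, 0.018], [-0.276, -0.747, 0.394]]
[[0.0006, 0.0002, 0.0029], [0.0006, 0.0002, 0.0029]]
```

```bash
python3 go.py 530,130,190,20 463.3,319.9,100,20
```

```text
t 19.75 [632.2 -80.9 115.2] H 3.0 F [ 0.1 -0.1  1.4] w 55.7 gf 0.0 j1,6 [-14. -17.]
[[0.864, -0.363, -0.302], [1.637, -0.59, 0.057]]
[[0.0006, 0.0003, -0.0471], [0.0006, 0.0003, -0.0471]]
```

Call:
{"fn": "arm_command", "kwargs": {
  "dp": [
    [0,-0.2,-0.25],
    [0.4,-0.4,-0.3],
    [0.95,-0.4,-0.3],
    [0.95,-0.4,-0.3],
    [0.95,-0.4,-0.3],
    [0.95,-0.4,-0.3],
    [0.95,-0.4,-0.3]
  ],
  "turn": [
    [0,0,0],
    [0,0,-0.047],
    [0,0,-0.047],
    [0,0,-0.047],
    [0,0,-0.047],
    [0,0,-0.047],
    [0,0,-0.047]
  ],
  "jaw": 0.8
}}

```text
t: 20.62
position: [518.4, 151.3, 186.9]
tool_rot: [[-0.342, 0.94, -0.001], [0.94, 0.342, -0.0], [-0.0, -0.001, -1.0]]
wrist_force: [0.2, -0.5, -0.3]
grip_width: 68.3
gripper_force: 0.0
```

```bash
python3 snap.py 376,274,24,24 200,262,28,28;python3 go.py 463.3,319.9,100,20 463.3,319.9,16,20
```

```text
[(array([ 449.7, -159.8]), np.float64(39.1), np.float64(28.5), 1.1)]
[(array([466.6, 314.3]), np.float64(74.0), np.float64(51.8), 2.6)]
t 20.68 [518.7 150.6 187. ] H 19.9 F [ 0.3 -1.4  0.2] w 68.2 gf 0.0 j1,6 [  8. -12.]
[[0.712, 0.023, 0.348], [0.712, 0.023, 0.684]]
[[-0.0001, 0.0, -0.0002], [-0.0001, 0.0, -0.0002]]
```

Call:
{"fn": "arm_command", "kwargs": {
  "dp": [
    [0.35,0.02,0.1],
    [0.712,0.023,0.34],
    [0.712,0.023,0.34],
    [0.712,0.023,0.34],
    [0.712,0.023,0.34],
    [0.712,0.023,0.45],
    [0.712,0.023,0.55],
    [0.712,0.023,0.64],
    [0.712,0.023,0.684],
    [0.712,0.023,0.684]
  ],
  "turn": [
    [0,0,0],
    [0,0,0],
    [0,0,0],
    [0,0,0],
    [0,0,0],
    [0,0,0],
    [0,0,0],
    [0,0,0],
    [0,0,0],
    [0,0,0]
  ]
}}

```text
t: 21.92
position: [464.0, 319.7, 16.7]
tool_rot: [[-0.34, 0.941, 0.0], [0.941, 0.34, -0.0], [-0.0, -0.0, -1.0]]
wrist_force: [0.5, -0.0, 1.2]
grip_width: 68.4
gripper_force: 0.0
```

Call:
{"fn": "arm_command", "kwargs": {
  "dp": [
    [0,0,0],
    [0,0,0],
    [0,0,0],
    [0,0,0],
    [0,0,0],
    [0,0,0]
  ],
  "turn": [
    [0,0,0],
    [0,0,0],
    [0,0,0],
    [0,0,0],
    [0,0,0],
    [0,0,0]
  ],
  "jaw": 0
}}

```text
t: 22.68
position: [463.8, 320.9, 17.8]
tool_rot: [[-0.342, 0.94, 0.002], [0.94, 0.342, 0.001], [-0.0, 0.002, -1.0]]
wrist_force: [-0.4, -2.1, 6.0]
grip_width: 35.0
gripper_force: 61.9
```

```bash
python3 go.py 463.3,319.9,110,20 550,150,110,3 628,-25.8,110,3.1
```

```text
t 22.68 [463.8 320.9  17.8] H 20.0 F [-0.4 -2.1  6. ] w 35.0 gf 61.9 j1,6 [27.  7.]
[[-0.003, -0.002, -0.369], [-0.76, 0.091, -0.369], [-1.528, 0.144, -0.368]]
[[0.0003, 0.0, -0.0001], [0.0003, -0.0, 0.0471], [0.0003, -0.0, 0.0469]]
```

Call:
{"fn": "arm_command", "kwargs": {
  "dp": [
    [0,0,-0.15],
    [0,0,-0.37],
    [-0.2,0.03,-0.37],
    [-0.45,0.03,-0.37],
    [-0.7,0.03,-0.37],
    [-0.95,-0.02,-0.37],
    [-0.95,-0.02,-0.37],
    [-0.95,-0.02,-0.37]
  ],
  "turn": [
    [0,0,0],
    [0,0,0],
    [0,0,0.02],
    [0,0,0.047],
    [0,0,0.047],
    [0,0,0.047],
    [0,0,0.047],
    [0,0,0.047]
  ]
}}

```text
t: 23.68
position: [539.2, 95.8, 108.8]
tool_rot: [[-0.052, 0.999, -0.001], [0.999, 0.052, 0.0], [0.001, -0.001, -1.0]]
wrist_force: [0.6, -0.1, -5.0]
grip_width: 35.3
gripper_force: 61.6
```

```bash
python3 go.py 628.1,-28,90,3 628.1,-28,45,3.1
```

```text
t 23.68 [539.2  95.8 108.8] H 3.0 F [ 0.6 -0.1 -5. ] w 35.3 gf 61.6 j1,6 [ 2. -1.]
[[-0.513, 0.329, 0.075], [-0.513, 0.33, 0.255]]
[[-0.0001, -0.0001, -0.0001], [-0.0001, -0.0001, -0.0003]]
```

Call:
{"fn": "arm_command", "kwargs": {
  "dp": [
    [-0.2,0.05,0],
    [-0.4,0.2,0],
    [-0.513,0.33,0.05],
    [-0.513,0.33,0.1],
    [-0.513,0.33,0.18],
    [-0.513,0.33,0.24],
    [-0.513,0.33,0.24],
    [-0.513,0.33,0.24]
  ],
  "turn": [
    [0,0,0],
    [0,0,0],
    [0,0,0],
    [0,0,0],
    [0,0,0],
    [0,0,0],
    [0,0,0],
    [0,0,0]
  ]
}}

```text
t: 24.68
position: [629.1, -27.2, 49.7]
tool_rot: [[-0.054, 0.999, 0.001], [0.999, 0.054, -0.0], [-0.0, 0.001, -1.0]]
wrist_force: [0.0, -0.2, -4.0]
grip_width: 35.1
gripper_force: 62.0
```

```bash
python3 go.py 628.1,-28,25,3.1
```

```text
t 24.68 [629.1 -27.2  49.7] H 3.1 F [ 0.  -0.2 -4. ] w 35.1 gf 62.0 j1,6 [ -9. -13.]
[[-0.003, -0.004, 0.099]]
[[0.0002, 0.0, -0.0]]
```

Call:
{"fn": "arm_command", "kwargs": {
  "dp": [
    [-0.003,-0.003,0.03],
    [-0.003,-0.003,0.05],
    [-0.003,-0.003,0.07],
    [-0.003,-0.003,0.085],
    [-0.003,-0.003,0.1],
    [-0.003,-0.003,0.1]
  ],
  "turn": [
    [0,0,0],
    [0,0,0],
    [0,0,0],
    [0,0,0],
    [0,0,0],
    [0,0,0]
  ]
}}

```text
t: 25.42
position: [628.0, -28.7, 25.8]
tool_rot: [[-0.053, 0.999, 0.0], [0.999, 0.053, -0.0], [-0.0, 0.0, -1.0]]
wrist_force: [-5.1, 0.5, 8.6]
grip_width: 35.0
gripper_force: 63.7
```

```bash
python3 go.py
```

```text
t 25.43 [628.  -28.7  25.8] H 3.0 F [-5.1  0.5  8.6] w 35.0 gf 63.7 j1,6 [-10. -13.]
[]
[]
```

Call:
{"fn": "arm_command", "kwargs": {
  "dp": [
    [-0.006,0,0],
    [-0.01,0,0],
    [-0.013,0,0],
    [-0.013,0,0]
  ],
  "turn": [
    [0,0,0],
    [0,0,0],
    [0,0,0],
    [0,0,0]
  ]
}}

```text
t: 25.92
position: [628.7, -30.2, 25.8]
tool_rot: [[-0.053, 0.999, 0.002], [0.999, 0.053, 0.002], [0.002, 0.002, -1.0]]
wrist_force: [-3.2, 7.1, 6.6]
grip_width: 35.2
gripper_force: 63.6
```

Call:
{"fn": "arm_command", "kwargs": {
  "dp": [
    [0,0,0],
    [0,0,0],
    [0,0,-0.1],
    [0,0,-0.2],
    [0,0,-0.3],
    [0,-0.2,-0.35],
    [0,-0.3,-0.35]
  ],
  "turn": [
    [0,0,0],
    [0,0,0],
    [0,0,0],
    [0,0,0],
    [0,0,0],
    [0,0,0],
    [0,0,0]
  ],
  "jaw": 0.65
}}

```text
t: 26.8
position: [552.2, -36.3, 112.6]
tool_rot: [[-0.053, 0.999, 0.001], [0.999, 0.053, -0.0], [-0.001, 0.001, -1.0]]
wrist_force: [0.6, 0.3, 0.1]
grip_width: 55.3
gripper_force: 0.0
```

```bash
python3 snap.py 376,274,24,24; python3 go.py 450.3,-159.8,90,1.5 450.3,-159.8,16,1.5
```

```text
[(array([ 450.9, -154.1]), np.float64(63.8), np.float64(39.7), 0.6)]
t 26.85 [549.4 -36.1 112. ] H 3.0 F [-1.8  0.2 -1.1] w 55.1 gf 0.0 j1,6 [-12. -15.]
[[-0.473, -0.422, 0.089], [-0.473, -0.421, 0.385]]
[[-0.0004, -0.0, 0.0042], [-0.0004, -0.0, 0.0042]]
```

Call:
{"fn": "arm_command", "kwargs": {
  "dp": [
    [-0.473,-0.422,0],
    [-0.473,-0.422,0.05],
    [-0.473,-0.422,0.05],
    [-0.473,-0.422,0.08],
    [-0.473,-0.422,0.15],
    [-0.473,-0.422,0.24],
    [-0.473,-0.422,0.32],
    [-0.473,-0.422,0.385],
    [-0.473,-0.422,0.385]
  ],
  "turn": [
    [0,0,0.004],
    [0,0,0.004],
    [0,0,0.004],
    [0,0,0.004],
    [0,0,0.004],
    [0,0,0.004],
    [0,0,0.004],
    [0,0,0.004],
    [0,0,0.004]
  ],
  "jaw": 0.8
}}

```text
t: 27.98
position: [454.4, -158.7, 14.1]
tool_rot: [[-0.029, 1.0, -0.002], [1.0, 0.029, 0.001], [0.001, -0.002, -1.0]]
wrist_force: [1.0, 0.6, -0.2]
grip_width: 68.4
gripper_force: 0.0
```

Call:
{"fn": "arm_command", "kwargs": {
  "dp": [
    [0,0,0],
    [0,0,0],
    [0,0,0],
    [0,0,0],
    [0,0,0],
    [0,0,0]
  ],
  "turn": [
    [0,0,0],
    [0,0,0],
    [0,0,0],
    [0,0,0],
    [0,0,0],
    [0,0,0]
  ],
  "jaw": 0
}}

```text
t: 28.72
position: [454.6, -159.6, 16.0]
tool_rot: [[-0.028, 1.0, 0.001], [1.0, 0.028, -0.0], [-0.0, 0.001, -1.0]]
wrist_force: [-1.6, 1.5, 6.6]
grip_width: 34.7
gripper_force: 61.1
```

```bash
python3 go.py 450.3,-159.8,100,3 626.3,9,100,3.1 626.3,9,45,3.1
```

```text
t 28.73 [ 454.6 -159.6   16. ] H 1.6 F [-1.6  1.5  6.6] w 34.7 gf 61.1 j1,6 [-28. -30.]
[[-0.0, -0.017, -0.336], [0.655, 0.706, -0.335], [0.655, 0.705, -0.115]]
[[0.0002, 0.0001, -0.0039], [0.0002, 0.0001, -0.0042], [0.0002, 0.0001, -0.0042]]
```

Call:
{"fn": "arm_command", "kwargs": {
  "dp": [
    [0,0,-0.15],
    [0,0,-0.335],
    [0.15,0.15,-0.335],
    [0.3,0.3,-0.335],
    [0.45,0.45,-0.335],
    [0.6,0.6,-0.335],
    [0.655,0.705,-0.3],
    [0.655,0.705,-0.22],
    [0.655,0.705,-0.13],
    [0.655,0.705,-0.13]
  ],
  "turn": [
    [0,0,0],
    [0,0,0],
    [0,0,-0.004],
    [0,0,-0.004],
    [0,0,-0.004],
    [0,0,-0.004],
    [0,0,-0.004],
    [0,0,-0.004],
    [0,0,-0.004],
    [0,0,-0.004]
  ]
}}

```text
t: 29.98
position: [624.2, 9.3, 45.5]
tool_rot: [[-0.053, 0.999, -0.005], [0.999, 0.053, 0.001], [0.001, -0.005, -1.0]]
wrist_force: [-0.2, 0.3, -4.5]
grip_width: 35.3
gripper_force: 61.2
```

```bash
python3 go.py 626.1,9,45,3.1 626.1,9,23,3.1
```

```text
t 29.98 [624.2   9.3  45.5] H 3.0 F [-0.2  0.3 -4.5] w 35.3 gf 61.2 j1,6 [-6. -9.]
[[-0.002, 0.008, 0.002], [-0.002, 0.008, 0.09]]
[[-0.0008, -0.0001, -0.0002], [-0.0008, -0.0001, -0.0002]]
```

Call:
{"fn": "arm_command", "kwargs": {
  "dp": [
    [-0.002,0.001,0],
    [-0.002,0.001,0.03],
    [-0.002,0.001,0.05],
    [-0.002,0.001,0.07],
    [-0.002,0.001,0.085],
    [-0.002,0.001,0.093],
    [-0.002,0.001,0.093]
  ],
  "turn": [
    [0,0,0],
    [0,0,0],
    [0,0,0],
    [0,0,0],
    [0,0,0],
    [0,0,0],
    [0,0,0]
  ]
}}

```text
t: 30.85
position: [626.2, 8.5, 24.5]
tool_rot: [[-0.053, 0.999, -0.0], [0.999, 0.053, 0.0], [0.0, -0.0, -1.0]]
wrist_force: [-0.3, 0.8, -3.4]
grip_width: 35.3
gripper_force: 61.4
```

```bash
python3 go.py
```

```text
t 30.85 [626.2   8.5  24.5] H 3.0 F [-0.3  0.8 -3.4] w 35.3 gf 61.4 j1,6 [-6. -9.]
[]
[]
```

Call:
{"fn": "arm_command", "kwargs": {
  "dp": [
    [0,0,0.005],
    [0,0,0.008],
    [-0.008,0,0.008],
    [-0.013,0,0.008],
    [-0.017,0,0.008],
    [-0.017,0,0.008]
  ],
  "turn": [
    [0,0,0],
    [0,0,0],
    [0,0,0],
    [0,0,0],
    [0,0,0],
    [0,0,0]
  ]
}}

```text
t: 31.6
position: [627.2, 5.5, 24.1]
tool_rot: [[-0.053, 0.999, 0.003], [0.999, 0.053, 0.002], [0.001, 0.003, -1.0]]
wrist_force: [-1.6, 4.7, 5.2]
grip_width: 35.0
gripper_force: 62.4
```

Call:
{"fn": "arm_command", "kwargs": {
  "dp": [
    [0,0,0],
    [0,0,0],
    [0,0,0],
    [0,0,-0.1],
    [0,0,-0.2],
    [0,-0.1,-0.4],
    [0,-0.3,-0.6],
    [0,-0.5,-0.7],
    [0,-0.5,-0.7]
  ],
  "turn": [
    [0,0,0],
    [0,0,0],
    [0,0,0],
    [0,0,0],
    [0,0,0],
    [0,0,0],
    [0,0,0],
    [0,0,0],
    [0,0,0]
  ],
  "jaw": 0.65
}}

```text
t: 32.72
position: [499.8, -2.5, 200.3]
tool_rot: [[-0.053, 0.999, 0.004], [0.999, 0.053, -0.001], [-0.001, 0.004, -1.0]]
wrist_force: [-0.5, -1.2, -0.2]
grip_width: 55.6
gripper_force: 0.0
```

```bash
python3 go.py 619.5,133,190,-87 619.5,133,105,-87
python3 - <<'E'
from h import *
T=eyes.snapshot("top");S=eyes.snapshot("scene")
cv2.imwrite('pics/r1.png',np.hstack([crop(S,250,195,110,130,4),crop(T,250,190,72,104,5)])[:,:,::-1])
E
```

```text
t 32.73 [499.8  -2.5 200.3] H 3.0 F [-0.5 -1.2 -0.2] w 55.6 gf 0.0 j1,6 [ -9. -12.]
[[0.516, 0.506, 0.043], [0.516, 0.505, 0.383]]
[[0.0006, -0.0003, 0.25], [0.0006, -0.0003, 0.25]]
```

View pics/r1.png

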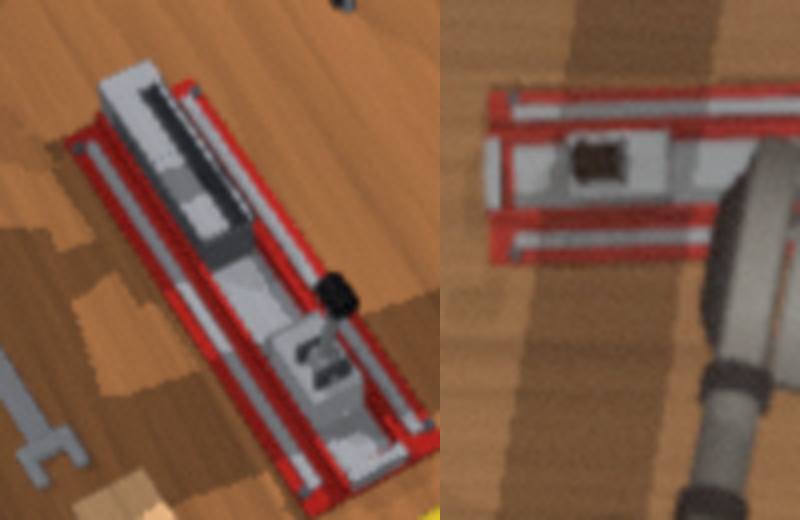

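The picture shows the three dies in a straight row from the end block with grooves on the robot's side. The stop is ~60 px behind with the lever upright, its grip at top px ~(281,222).

Call:
{"fn": "arm_command", "kwargs": {
  "dp": [
    [0.25,0.2,0],
    [0.528,0.508,0.04],
    [0.528,0.508,0.04],
    [0.528,0.508,0.04],
    [0.528,0.508,0.04],
    [0.528,0.508,0.04],
    [0.528,0.508,0.04],
    [0.528,0.508,0.04],
    [0.528,0.508,0.04],
    [0.528,0.508,0.04]
  ],
  "turn": [
    [0,0,0.25],
    [0,0,0.25],
    [0,0,0.25],
    [0,0,0.25],
    [0,0,0.25],
    [0,0,0.25],
    [0,0,0.25],
    [0,0,0.25],
    [0,0,0.25],
    [0,0,0.25]
  ],
  "jaw": 0.5
}}

```text
t: 34.08
position: [621.9, 136.4, 185.7]
tool_rot: [[0.999, 0.054, -0.002], [0.054, -0.999, -0.0], [-0.002, 0.0, -1.0]]
wrist_force: [0.3, -0.3, 0.6]
grip_width: 42.5
gripper_force: 0.0
```

```bash
python3 go.py 620,135.7,104,-87; python3 -c "
from h import *
print(onz('top',281.4,222,128))"
```

```text
t 34.08 [621.9 136.4 185.7] H -86.9 F [ 0.3 -0.3  0.6] w 42.5 gf 0.0 j1,6 [ 5. 92.]
[[-0.007, 0.002, 0.327]]
[[0.0, 0.0003, 0.0003]]
[605.61278447 130.90503771 128.        ]
```

The lever leans a little toward the robot (grip x ≈ 607), so I shift accordingly.

Call:
{"fn": "arm_command", "kwargs": {
  "dp": [
    [-0.058,0.006,0.1],
    [-0.058,0.006,0.2],
    [-0.058,0.006,0.28],
    [-0.058,0.006,0.338],
    [-0.058,0.006,0.338]
  ],
  "turn": [
    [0,0,0],
    [0,0,0],
    [0,0,0],
    [0,0,0],
    [0,0,0]
  ]
}}

```text
t: 34.7
position: [606.5, 133.9, 101.5]
tool_rot: [[0.999, 0.054, -0.003], [0.054, -0.999, -0.0], [-0.003, 0.0, -1.0]]
wrist_force: [0.1, 0.1, 0.8]
grip_width: 42.5
gripper_force: 0.0
```

Call:
{"fn": "arm_command", "kwargs": {
  "dp": [
    [0,0,0],
    [0,0,0],
    [0,0,0],
    [0,0,0]
  ],
  "turn": [
    [0,0,0],
    [0,0,0],
    [0,0,0],
    [0,0,0]
  ],
  "jaw": 0
}}

```text
t: 35.2
position: [607.5, 134.1, 103.9]
tool_rot: [[0.999, 0.053, 0.002], [0.053, -0.999, 0.0], [0.002, -0.0, -1.0]]
wrist_force: [0.4, 1.3, 4.7]
grip_width: 23.2
gripper_force: 60.0
```

```bash
python3 go.py
python3 - <<'E'
from h import *
S=eyes.snapshot("scene")
cv2.imwrite('pics/g1.png',crop(S,280,200,100,100,4)[:,:,::-1])
E
```

```text
t 35.20 [607.5 134.1 103.9] H -87.0 F [0.4 1.3 4.7] w 23.2 gf 60.0 j1,6 [ 5. 92.]
[]
[]
```

View pics/g1.png

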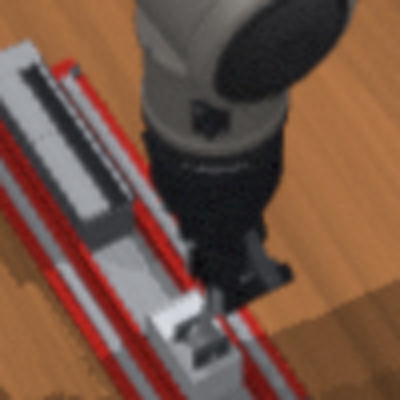

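The grip is pinched. Sliding the stop up.

Call:
{"fn": "arm_command", "kwargs": {
  "dp": [
    [0,0.05,0],
    [0,0.1,0],
    [0,0.15,0],
    [0,0.2,0],
    [0,0.24,0],
    [0,0.27,0],
    [0,0.285,0],
    [0,0.3,0],
    [0,0.3,0]
  ],
  "turn": [
    [0,0,0],
    [0,0,0],
    [0,0,0],
    [0,0,0],
    [0,0,0],
    [0,0,0],
    [0,0,0],
    [0,0,0],
    [0,0,0]
  ]
}}

```text
t: 36.38
position: [611.5, 58.5, 103.9]
tool_rot: [[0.999, 0.053, 0.002], [0.053, -0.999, -0.0], [0.002, 0.0, -1.0]]
wrist_force: [-0.4, 1.0, 5.8]
grip_width: 22.8
gripper_force: 60.4
```

Call:
{"fn": "arm_command", "kwargs": {
  "dp": [
    [0,0.01,0],
    [0,0.02,0],
    [0,0.026,0],
    [0,0.032,0],
    [0,0.032,0]
  ],
  "turn": [
    [0,0,0],
    [0,0,0],
    [0,0,0],
    [0,0,0],
    [0,0,0]
  ]
}}

```text
t: 37.0
position: [611.5, 55.5, 103.9]
tool_rot: [[0.999, 0.054, 0.001], [0.054, -0.999, 0.007], [0.002, -0.007, -1.0]]
wrist_force: [-0.8, 19.7, 6.2]
grip_width: 23.2
gripper_force: 60.7
```

```bash
python3 go.py
python3 - <<'E'
from h import *
S=eyes.snapshot("scene");np.save('pics/s2.npy',S)
E
```

```text
t 37.00 [611.5  55.5 103.9] H -86.9 F [-0.8 19.7  6.2] w 23.2 gf 60.7 j1,6 [-2. 85.]
[]
[]
```

Call:
{"fn": "arm_command", "kwargs": {
  "dp": [
    [0,0.006,0],
    [0,0.01,0],
    [0,0.01,0]
  ],
  "turn": [
    [0,0,0],
    [0,0,0],
    [0,0,0]
  ]
}}

```text
t: 37.42
position: [611.5, 55.1, 103.9]
tool_rot: [[0.999, 0.054, 0.001], [0.054, -0.998, 0.01], [0.002, -0.01, -1.0]]
wrist_force: [-0.5, 27.1, 6.1]
grip_width: 22.8
gripper_force: 60.9
```

```bash
python3 arc.py 78 7 10
python3 - <<'E'
from h import *
T=eyes.snapshot("top");S=eyes.snapshot("scene")
cv2.imwrite('pics/r2.png',np.hstack([crop(S,260,195,80,100,5),crop(T,300,190,90,125,4)])[:,:,::-1])
E
```

```text
t 37.42 [611.5  55.1 103.9] H -86.9 F [-0.5 27.1  6.1] w 22.8 gf 60.9 j1,6 [-2. 84.]
[[-0.033, 0.0, 0.009], [-0.065, 0.0, 0.023], [-0.096, 0.0, 0.04], [-0.123, 0.001, 0.06], [-0.148, 0.001, 0.084], [-0.17, 0.001, 0.111], [-0.189, 0.001, 0.141], [-0.203, 0.002, 0.172], [-0.214, 0.002, 0.205], [-0.22, 0.002, 0.239]]
[[-0.0016, -0.0003, 0.0003], [-0.0016, -0.0003, 0.0003], [-0.0016, -0.0003, 0.0003], [-0.0016, -0.0003, 0.0003], [-0.0016, -0.0003, 0.0003], [-0.0016, -0.0003, 0.0003], [-0.0016, -0.0003, 0.0003], [-0.0016, -0.0003, 0.0003], [-0.0016, -0.0003, 0.0003], [-0.0016, -0.0003, 0.0003]]
```

View pics/r2.png

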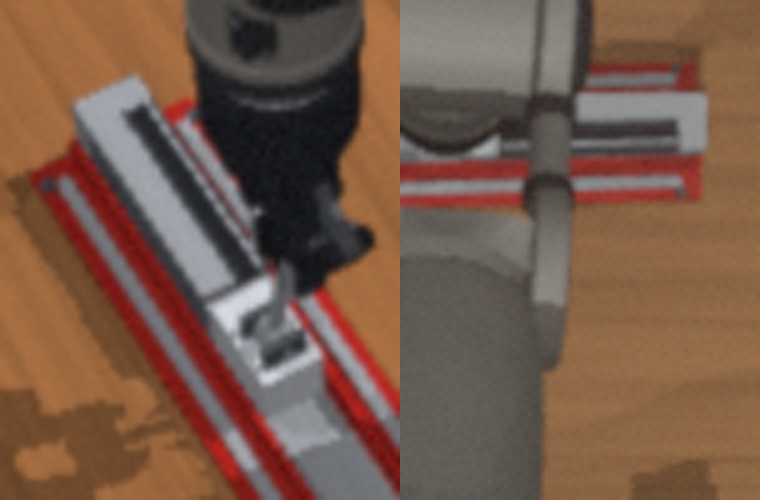

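The row is closed against the stop with no visible gaps. Flipping the lever down.

Call:
{"fn": "arm_command", "kwargs": {
  "dp": [
    [-0.033,-0.004,0.009],
    [-0.065,-0.004,0.023],
    [-0.096,-0.004,0.04],
    [-0.123,-0.004,0.06],
    [-0.148,-0.004,0.084],
    [-0.17,-0.004,0.111],
    [-0.189,-0.004,0.141],
    [-0.203,-0.004,0.172],
    [-0.214,-0.004,0.205],
    [-0.22,-0.004,0.239]
  ],
  "turn": [
    [0,0,0],
    [0,0,0],
    [0,0,0],
    [0,0,0],
    [0,0,0],
    [0,0,0],
    [0,0,0],
    [0,0,0],
    [0,0,0],
    [0,0,0]
  ]
}}

```text
t: 38.78
position: [556.3, 52.2, 45.3]
tool_rot: [[0.999, 0.053, 0.002], [0.053, -0.999, 0.007], [0.002, -0.007, -1.0]]
wrist_force: [-9.1, 28.3, 22.3]
grip_width: 22.6
gripper_force: 86.7
```

Call:
{"fn": "arm_command", "kwargs": {
  "dp": [
    [0,-0.01,0.01],
    [0,-0.016,0.016],
    [0,-0.016,0.016]
  ],
  "turn": [
    [0,0,0],
    [0,0,0],
    [0,0,0]
  ]
}}

```text
t: 39.15
position: [556.0, 53.3, 40.6]
tool_rot: [[0.999, 0.054, 0.001], [0.054, -0.999, 0.003], [0.001, -0.003, -1.0]]
wrist_force: [-5.8, 15.3, 13.2]
grip_width: 23.3
gripper_force: 85.9
```

```bash
python3 go.py
```

```text
t 39.15 [556.   53.3  40.6] H -86.9 F [-5.8 15.3 13.2] w 23.3 gf 85.9 j1,6 [-2. 84.]
[]
[]
```

Call:
{"fn": "arm_command", "kwargs": {
  "dp": [
    [0,-0.01,-0.006],
    [0,-0.02,-0.01],
    [0,-0.02,-0.01]
  ],
  "turn": [
    [0,0,0],
    [0,0,0],
    [0,0,0]
  ]
}}

```text
t: 39.52
position: [556.4, 54.1, 42.0]
tool_rot: [[0.999, 0.053, 0.001], [0.053, -0.999, -0.002], [0.001, 0.002, -1.0]]
wrist_force: [0.4, -5.5, 3.5]
grip_width: 22.7
gripper_force: 84.8
```

Call:
{"fn": "arm_command", "kwargs": {
  "dp": [
    [0,0,0],
    [0,0,0],
    [0,0,0],
    [0,0,-0.15],
    [0,0,-0.3],
    [-0.2,0,-0.5],
    [-0.4,0,-0.55],
    [-0.4,0,-0.55],
    [-0.4,0,-0.55]
  ],
  "turn": [
    [0,0,0],
    [0,0,0],
    [0,0,0],
    [0,0,0],
    [0,0,0],
    [0,0,0],
    [0,0,0],
    [0,0,0],
    [0,0,0]
  ],
  "jaw": 0.5
}}

```text
t: 40.65
position: [456.8, 50.4, 179.6]
tool_rot: [[0.999, 0.053, 0.001], [0.053, -0.999, 0.0], [0.001, 0.0, -1.0]]
wrist_force: [0.4, 0.1, 0.2]
grip_width: 42.7
gripper_force: 0.0
```

```bash
python3 go.py 528.7,-340,170,-87
python3 - <<'E'
from h import *
T=eyes.snapshot("top");S=eyes.snapshot("scene")
cv2.imwrite('pics/f1.png',np.hstack([crop(S,255,190,110,130,4),crop(T,300,190,90,130,4)])[:,:,::-1])
E
```

```text
t 40.65 [456.8  50.4 179.6] H -87.0 F [0.4 0.1 0.2] w 42.7 gf 0.0 j1,6 [-3. 84.]
[[0.204, 1.575, 0.039]]
[[0.0, -0.0002, 0.0001]]
```

View pics/f1.png

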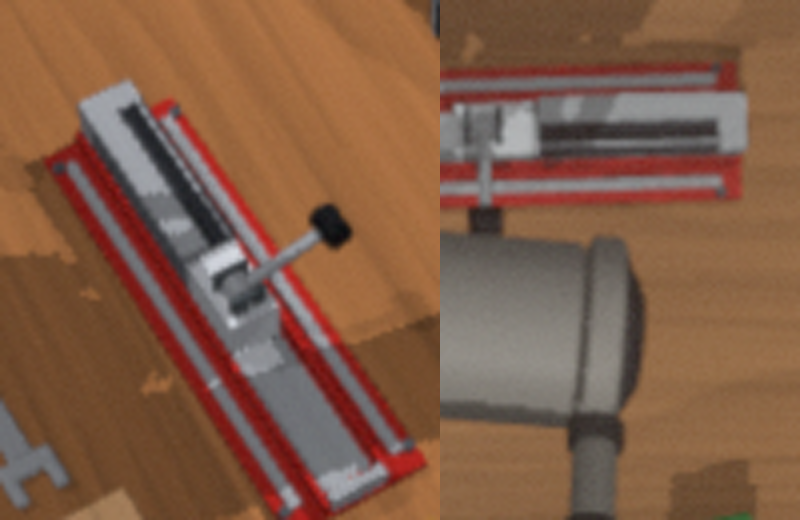

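The lever is down as at the start (grip at scene ~(337,246), top ~(311,245)) and the row is tight. Heading to the selector.

Call:
{"fn": "arm_command", "kwargs": {
  "dp": [
    [0.1,0.9,0],
    [0.1,0.9,0],
    [0.1,0.9,0],
    [0.1,0.9,0],
    [0.1,0.9,0],
    [0.1,0.9,0]
  ],
  "turn": [
    [0,0,0],
    [0,0,0],
    [0,0,0],
    [0,0,0],
    [0,0,0],
    [0,0,0]
  ]
}}

```text
t: 41.5
position: [493.1, -172.7, 178.3]
tool_rot: [[0.999, 0.053, -0.002], [0.053, -0.999, 0.001], [-0.001, -0.001, -1.0]]
wrist_force: [0.3, 0.8, 0.2]
grip_width: 42.1
gripper_force: 0.0
```

```bash
python3 go.py 528.7,-340,180,-87 528.7,-340,86,-87; python3 -c "
from h import *
print(tri((337.1,246),(311.1,244.6)))"
```

```text
t 41.50 [ 493.1 -172.7  178.3] H -87.0 F [0.3 0.8 0.2] w 42.1 gf 0.0 j1,6 [-28.  59.]
[[0.107, 0.676, -0.008], [0.107, 0.676, 0.368]]
[[-0.0002, 0.0002, 0.0001], [-0.0002, 0.0002, 0.0001]]
(array([554.88388857,  52.44977145,  69.39613966]), np.float64(0.987643329300172))
```

Run:
```python
from h import *
def g(I,x,y,w,h):
    c=I[y:y+h,x:x+w].max(2); m=(c<45).astype(np.uint8)
    n,l,s,ce=cv2.connectedComponentsWithStats(m); k=1+np.argmax(s[1:,4]); return ce[k]+[x,y],s[k].tolist()
T0,S0=np.load('pics/top0.npy'),np.load('pics/scene0.npy')
a,b=g(S0,308,220,30,25),g(T0,325,236,20,16); print(a,b,tri(a[0],b[0]))
T,S=eyes.snapshot("top"),eyes.snapshot("scene")
a,b=g(S,325,235,28,24),g(T,301,236,20,16); print(a,b,tri(a[0],b[0]))
```

```text
Traceback (most recent call last):
ValueError: attempt to get argmax of an empty sequence
```

Run:
```python
from h import *
def g(I,x,y,w,h):
    c=cv2.resize(I[y:y+h,x:x+w].max(2),None,fx=4,fy=4,interpolation=cv2.INTER_LINEAR); m=(c<75).astype(np.uint8)
    n,l,s,ce=cv2.connectedComponentsWithStats(m); k=1+np.argmax(s[1:,4]); return (ce[k]+.5)/4-.5+[x,y],(s[k]/4).tolist()
T0,S0=np.load('pics/top0.npy'),np.load('pics/scene0.npy')
a,b=g(S0,308,220,30,25),g(T0,325,236,20,16); print(a,b,tri(a[0],b[0]))
T,S=eyes.snapshot("top"),eyes.snapshot("scene")
a,b=g(S,325,235,28,24),g(T,301,236,20,16); print(a,b,tri(a[0],b[0]))
```

```text
(array([325.16082317, 229.61102642]), [13.0, 5.0, 9.25, 10.25, 246.0]) (array([334.24006276, 244.61698047]), [5.75, 6.0, 8.0, 6.25, 179.25]) (array([556.87629389, -10.3916285 ,  63.78091813]), np.float64(1.562962490391403))
(array([337.25237127, 246.00304878]), [7.75, 6.25, 10.0, 10.5, 276.75]) (array([310.67018072, 244.55237617]), [6.25, 5.75, 8.0, 6.5, 186.75]) (array([554.9041685 ,  53.54800758,  70.84619233]), np.float64(0.7636028982855758))
```

The grip reads about 7 mm higher than at the start (~0.1 rad), so I'll go back and press it fully down before the selector.

```bash
python3 go.py 556,54,130,-87 556,54,90,-87
```

```text
t 41.60 [ 493.1 -171.9  178.9] H -86.9 F [ 0.3  0.5 -0.3] w 42.8 gf 0.0 j1,6 [-28.  59.]
[[0.3, -0.889, 0.196], [0.3, -0.888, 0.356]]
[[-0.0001, 0.0001, 0.0003], [-0.0001, 0.0001, 0.0003]]
```

Call:
{"fn": "arm_command", "kwargs": {
  "dp": [
    [0.3,-0.889,0],
    [0.3,-0.889,0],
    [0.3,-0.889,0.1],
    [0.3,-0.889,0.19],
    [0.3,-0.889,0.25],
    [0.3,-0.889,0.32],
    [0.3,-0.889,0.36],
    [0.3,-0.889,0.36]
  ],
  "turn": [
    [0,0,0],
    [0,0,0],
    [0,0,0],
    [0,0,0],
    [0,0,0],
    [0,0,0],
    [0,0,0],
    [0,0,0]
  ],
  "jaw": 0
}}

```text
t: 42.6
position: [555.8, 52.6, 89.0]
tool_rot: [[0.999, 0.053, -0.001], [0.053, -0.999, 0.0], [-0.001, -0.0, -1.0]]
wrist_force: [0.2, -0.7, 0.4]
grip_width: -0.2
gripper_force: 0.0
```

Call:
{"fn": "arm_command", "kwargs": {
  "dp": [
    [0,0,0.02],
    [0,0,0.035],
    [0,0,0.05],
    [0,0,0.06],
    [0,0,0.07],
    [0,0,0.07]
  ],
  "turn": [
    [0,0,0],
    [0,0,0],
    [0,0,0],
    [0,0,0],
    [0,0,0],
    [0,0,0]
  ]
}}

```text
t: 43.35
position: [555.8, 52.9, 71.9]
tool_rot: [[0.999, 0.053, -0.001], [0.053, -0.999, 0.0], [-0.001, -0.0, -1.0]]
wrist_force: [-1.4, 0.4, 2.8]
grip_width: 0.4
gripper_force: 1.4
```

Call:
{"fn": "arm_command", "kwargs": {
  "dp": [
    [0,0,0.008],
    [0,0,0.016],
    [0,0,0.02],
    [0,0,0.02]
  ],
  "turn": [
    [0,0,0],
    [0,0,0],
    [0,0,0],
    [0,0,0]
  ]
}}

```text
t: 43.85
position: [555.8, 52.9, 70.6]
tool_rot: [[0.999, 0.053, 0.001], [0.053, -0.999, -0.0], [0.001, 0.0, -1.0]]
wrist_force: [-13.4, -0.8, 33.7]
grip_width: -0.1
gripper_force: 16.9
```

Hard stop reached at the grip's fully-down height. Retreating to the selector.

Call:
{"fn": "arm_command", "kwargs": {
  "dp": [
    [0,0,-0.02],
    [0,0,-0.15],
    [0,0.1,-0.4],
    [-0.1,0.4,-0.45],
    [-0.1,0.9,-0.45],
    [-0.1,0.9,-0.45],
    [-0.1,0.9,-0.45],
    [-0.1,0.9,-0.45],
    [-0.1,0.9,-0.45]
  ],
  "turn": [
    [0,0,0],
    [0,0,0],
    [0,0,0],
    [0,0,0],
    [0,0,0],
    [0,0,0],
    [0,0,0],
    [0,0,0],
    [0,0,0]
  ],
  "jaw": 0
}}

```text
t: 44.98
position: [543.2, -171.5, 179.0]
tool_rot: [[0.999, 0.054, -0.0], [0.054, -0.999, 0.001], [-0.0, -0.001, -1.0]]
wrist_force: [0.2, 0.8, 0.0]
grip_width: -0.1
gripper_force: 0.0
```

```bash
python3 go.py 528.7,-340,180,-87 528.7,-340,86,-87
python3 - <<'E'
from h import *
def g(I,x,y,w,h):
    c=cv2.resize(I[y:y+h,x:x+w].max(2),None,fx=4,fy=4,interpolation=cv2.INTER_LINEAR); m=(c<75).astype(np.uint8)
    n,l,s,ce=cv2.connectedComponentsWithStats(m); k=1+np.argmax(s[1:,4]); return (ce[k]+.5)/4-.5+[x,y],(s[k]/4).tolist()
T,S=eyes.snapshot("top"),eyes.snapshot("scene")
a,b=g(S,325,235,28,24),g(T,301,236,20,16); print(a,b,tri(a[0],b[0]))
E
```

```text
t 44.98 [ 543.2 -171.5  179. ] H -86.9 F [0.2 0.8 0. ] w -0.1 gf 0.0 j1,6 [-25.  62.]
[[-0.095, 0.67, -0.004], [-0.094, 0.67, 0.372]]
[[-0.0001, 0.0, 0.0003], [-0.0001, 0.0, 0.0003]]
(array([337.93970029, 247.59598002]), [8.5, 8.0, 9.75, 10.25, 262.75]) (array([310.55152553, 245.53720423]), [6.25, 6.5, 8.0, 7.25, 200.75]) (array([553.13603408,  53.84823162,  62.57547455]), np.float64(0.8476750708185825))
```

Grip now at z = 62.6 and fully down. Descending on the selector.

Call:
{"fn": "arm_command", "kwargs": {
  "dp": [
    [-0.095,0.67,0],
    [-0.095,0.67,0],
    [-0.095,0.67,0],
    [-0.095,0.67,0],
    [-0.095,0.67,0.1],
    [-0.095,0.67,0.2],
    [-0.095,0.67,0.3],
    [-0.095,0.67,0.368],
    [-0.095,0.67,0.368]
  ],
  "turn": [
    [0,0,0],
    [0,0,0],
    [0,0,0],
    [0,0,0],
    [0,0,0],
    [0,0,0],
    [0,0,0],
    [0,0,0],
    [0,0,0]
  ],
  "jaw": 0.5
}}

```text
t: 46.2
position: [528.2, -339.9, 86.2]
tool_rot: [[0.999, 0.054, -0.002], [0.054, -0.999, 0.002], [-0.002, -0.002, -1.0]]
wrist_force: [1.1, 0.2, 0.2]
grip_width: 42.3
gripper_force: 0.0
```

Call:
{"fn": "arm_command", "kwargs": {
  "dp": [
    [0,0,0],
    [0,0,0],
    [0,0,0],
    [0,0,0],
    [0,0,0],
    [0,0,0],
    [0,0,0],
    [0,0,0],
    [0,0,0],
    [0,0,0]
  ],
  "turn": [
    [0,0,0],
    [0,0,0],
    [0,0,0],
    [0,0,0],
    [0,0,0.025],
    [0,0,0.05],
    [0,0,0.075],
    [0,0,0.1],
    [0,0,0.125],
    [0,0,0.144]
  ],
  "jaw": 0
}}

```text
t: 47.45
position: [528.8, -339.9, 88.9]
tool_rot: [[0.656, -0.754, 0.001], [-0.754, -0.656, 0.002], [-0.001, -0.002, -1.0]]
wrist_force: [0.3, 8.5, 5.3]
grip_width: 12.7
gripper_force: 65.3
```

Call:
{"fn": "arm_command", "kwargs": {
  "dp": [
    [0,0,0],
    [0,0,0],
    [0,0,0],
    [0,0,0],
    [0,0,0],
    [0,0,0],
    [0,0,0],
    [0,0,0]
  ],
  "turn": [
    [0,0,0],
    [0,0,0],
    [0,0,0],
    [0,0,0],
    [0,0,0],
    [0,0,0],
    [0,0,0],
    [0,0,0]
  ]
}}

```text
t: 48.45
position: [528.8, -339.9, 88.8]
tool_rot: [[0.661, -0.75, 0.001], [-0.75, -0.661, 0.001], [-0.001, -0.001, -1.0]]
wrist_force: [-0.4, 7.2, 6.0]
grip_width: 12.6
gripper_force: 63.1
```

```bash
python3 go.py; python3 -c "
from h import *
s=monitor.read_state();print(s['wrist_torque'])"
```

```text
t 48.45 [ 528.8 -339.9   88.8] H -138.6 F [-0.4  7.2  6. ] w 12.6 gf 63.1 j1,6 [-40.  99.]
[]
[]
[1.2410429  0.19104333 1.12159359]
```

Torque 1.1 Nm at the stop, held over a second. Returning and releasing.

Call:
{"fn": "arm_command", "kwargs": {
  "dp": [
    [0,0,0],
    [0,0,0],
    [0,0,0],
    [0,0,0],
    [0,0,0],
    [0,0,0],
    [0,0,0],
    [0,0,0]
  ],
  "turn": [
    [0,0,-0.025],
    [0,0,-0.05],
    [0,0,-0.075],
    [0,0,-0.1],
    [0,0,-0.125],
    [0,0,-0.144],
    [0,0,-0.144],
    [0,0,-0.144]
  ]
}}

```text
t: 49.45
position: [528.9, -340.0, 88.8]
tool_rot: [[0.999, 0.053, 0.001], [0.053, -0.999, 0.002], [0.001, -0.002, -1.0]]
wrist_force: [-1.1, 7.4, 5.3]
grip_width: 12.5
gripper_force: 59.8
```

Call:
{"fn": "arm_command", "kwargs": {
  "dp": [
    [0,0,0],
    [0,0,0],
    [0,0,0],
    [0,0,-0.1],
    [0,0,-0.2],
    [0,0,-0.4],
    [-0.4,-0.1,-0.5],
    [-0.4,-0.1,-0.5],
    [-0.4,-0.1,-0.5],
    [-0.4,-0.1,-0.5]
  ],
  "turn": [
    [0,0,0],
    [0,0,0],
    [0,0,0],
    [0,0,0],
    [0,0,0],
    [0,0,0],
    [0,0,0],
    [0,0,0],
    [0,0,0],
    [0,0,0]
  ],
  "jaw": 0.5
}}

```text
t: 50.7
position: [427.6, -322.5, 212.5]
tool_rot: [[0.999, 0.053, 0.001], [0.053, -0.999, -0.001], [0.001, 0.001, -1.0]]
wrist_force: [0.3, -0.1, -0.2]
grip_width: 42.5
gripper_force: 0.0
```

Run:
```python
from h import *
T=eyes.snapshot("top");S=eyes.snapshot("scene")
a=np.hstack([crop(S,225,95,160,200,2.5),crop(T,300,190,160,200,2.5)])
cv2.imwrite('pics/fin.png',a[:,:,::-1])
```

```text
(no output)
```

View pics/fin.png

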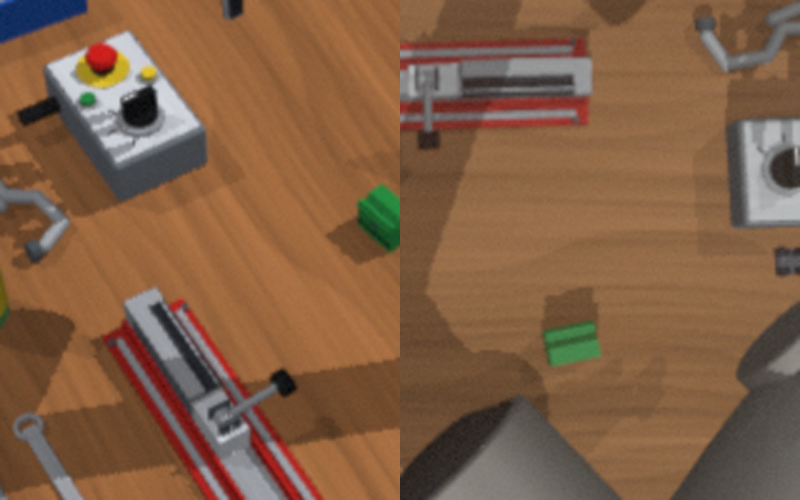

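The row is tight and locked, the selector is back at the middle, and nothing else has moved. Handing in.

```bash
python3 -c "
from h import *
print(r.job_done())"
```

```text
the job is handed in; nothing more can be done
None
```

I handed the job in at about 51 s of the 200 s limit, with every step done in order; the hand-in returned no verdict, so I can't confirm it was judged a pass. The three dies present (55, 40 and one I measured as 30 mm) stand tight against the end block with grooves on the robot's side, the lever is fully down, and the selector was turned both ways and looks centred in the last picture.

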